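Load the indexing sample carousel and pin it

TASK

Load all the sample cells lying on the bench into the carousel: seat one flat in the pocket that stands open in front of the guard, pull the spring index ring up by its bar grip, turn it to the next notch so that the cell goes under the guard, let the ring spring fully home (never force the dial round with the ring down), and carry on until every cell is under the guard. Then take the locking pin from its wooden block and put it down through the fork bracket and the dial's ear until its head rests on the bracket. Leave the other things on the bench alone.

Things in the scene. Friction and masses are not known exactly. Their poses are not given: they have to be found in the camera images.
- carousel: Fixed carousel frame, base about 240 x 240 mm. Origin: on the bench at the dial's axis; +x from the open loading side (robot's) to the two rear posts, z up. A grey guard plate (x -54 to 132, y -118 to 118, z 60 to 65 mm) roofs the dial except in front. On it, a crown (diameter 98, top z 75 mm) with 5 notches. The pin's fork bracket stands 36 deg round from the loading place, to the robot's right.
- window (a point): The loading place: floor centre (z 16 mm) of the one pocket open in front of the guard, at x -86 mm, y 0 of the carousel; axes as the carousel's. With the index ring home in any notch, a pocket stands here; a cell lies in it with its long side along this x. Cells pass under the guard with 4 mm to spare.
- dial (a joint): Turn of the round dial under the guard, rad, positive anticlockwise from above; 0 at the start, a notch every 72 deg (1.2566 rad), any multiple of it is a locked position. May be turned either way. Friction about 0.1 N m, no spring. Locked by the index ring's dog until the ring is pulled up.
- index_ring (a joint): Lift of the spring index ring, m: 0 home in a notch, 0.015 at the stop. Hold it above 0.010 to turn; lower, the dog catches in the notch. Let down between notches, the dog rests on the crown and this reads about 0.009. The spring pulls down with 5 N at home, 9 N at the stop, plus 1.5 N weight. The ring is keyed to the dial and turns it.
- ring_grip (a point): Centre of the top of the index ring's bar grip: a black bar 56 long, 14 thick, 28 mm tall (z 84 to 112 mm when home) on a notched steel flange 72 mm wide. It stands on the dial's axis above the guard. The point turns with the dial: its x axis runs along the bar, so fingers close along its y.
- lock_pin: Loose steel locking pin, upright in a fixed wooden block (60 x 60 x 35 mm, hole 13 mm wide; the head stands 1 mm clear of its top). Shaft diameter 10, 28 mm long, tapered foot; round dark head diameter 22, 26 mm tall (28 to 54 mm above the origin). Origin: centre of the foot end, z up to the head.
- pin_shoulder (a point): Centre of the underside of the pin's head, 28 mm above its foot end.
- bracket_hole (a point): Centre of the pin hole's mouth on top of the fork bracket, 30 mm above the bench: 11.5 mm wide through the upper plate (z 22 to 30 mm). Below it lies an ear of the dial (z 9 to 16, hole 13 mm) when the dial is in a notch, then the lower plate (z 0 to 8, hole 14 mm). With the pin home its head rests on this mouth.
- cell_1: Closed sample cell, loose on the bench (three or four alike; absent ones read None): grey box 44 x 34 x 14 mm with a steel lid plate (to 15.5 mm) and on it a black upright rib 30 x 12 mm, 14 to 40 mm above the underside, along the long side. Origin: centre of the underside, x along the 44 mm side and the rib, z up; alike when turned half round. About 70 g.
- cell_2: Closed sample cell, loose on the bench (three or four alike; absent ones read None): grey box 44 x 34 x 14 mm with a steel lid plate (to 15.5 mm) and on it a black upright rib 30 x 12 mm, 14 to 40 mm above the underside, along the long side. Origin: centre of the underside, x along the 44 mm side and the rib, z up; alike when turned half round. About 70 g.
- cell_3: Closed sample cell, loose on the bench (three or four alike; absent ones read None): grey box 44 x 34 x 14 mm with a steel lid plate (to 15.5 mm) and on it a black upright rib 30 x 12 mm, 14 to 40 mm above the underside, along the long side. Origin: centre of the underside, x along the 44 mm side and the rib, z up; alike when turned half round. About 70 g.
- cell_4: Closed sample cell, loose on the bench (three or four alike; absent ones read None): grey box 44 x 34 x 14 mm with a steel lid plate (to 15.5 mm) and on it a black upright rib 30 x 12 mm, 14 to 40 mm above the underside, along the long side. Origin: centre of the underside, x along the 44 mm side and the rib, z up; alike when turned half round. About 70 g.
- pocket_0 (a point): Floor centre of dial pocket 0, turning with the dial, 86 mm from the axis, 16 mm above the bench. Pocket 48 mm along the radius by 38 mm across, rim 8 mm high; the cell's 44 mm side lies along the radius. Pocket 0 is at the loading place at the start, the others follow anticlockwise from above. The point's axes are the dial's.
- ear_0 (a point): Top of the 13 mm hole in dial ear 0, 130 mm from the axis, half way between pocket 0 and the next one anticlockwise; turns with the dial.
- pocket_1 (a point): Floor centre of dial pocket 1, turning with the dial, 86 mm from the axis, 16 mm above the bench. Pocket 48 mm along the radius by 38 mm across, rim 8 mm high; the cell's 44 mm side lies along the radius. Pocket 0 is at the loading place at the start, the others follow anticlockwise from above. The point's axes are the dial's.
- ear_1 (a point): Top of the 13 mm hole in dial ear 1, 130 mm from the axis, half way between pocket 1 and the next one anticlockwise; turns with the dial.
- pocket_2 (a point): Floor centre of dial pocket 2, turning with the dial, 86 mm from the axis, 16 mm above the bench. Pocket 48 mm along the radius by 38 mm across, rim 8 mm high; the cell's 44 mm side lies along the radius. Pocket 0 is at the loading place at the start, the others follow anticlockwise from above. The point's axes are the dial's.
- ear_2 (a point): Top of the 13 mm hole in dial ear 2, 130 mm from the axis, half way between pocket 2 and the next one anticlockwise; turns with the dial.
- pocket_3 (a point): Floor centre of dial pocket 3, turning with the dial, 86 mm from the axis, 16 mm above the bench. Pocket 48 mm along the radius by 38 mm across, rim 8 mm high; the cell's 44 mm side lies along the radius. Pocket 0 is at the loading place at the start, the others follow anticlockwise from above. The point's axes are the dial's.
- ear_3 (a point): Top of the 13 mm hole in dial ear 3, 130 mm from the axis, half way between pocket 3 and the next one anticlockwise; turns with the dial.
- pocket_4 (a point): Floor centre of dial pocket 4, turning with the dial, 86 mm from the axis, 16 mm above the bench. Pocket 48 mm along the radius by 38 mm across, rim 8 mm high; the cell's 44 mm side lies along the radius. Pocket 0 is at the loading place at the start, the others follow anticlockwise from above. The point's axes are the dial's.
- ear_4 (a point): Top of the 13 mm hole in dial ear 4, 130 mm from the axis, half way between pocket 4 and the next one anticlockwise; turns with the dial.
- screwdriver: Screwdriver with a yellow handle, 195 mm long, lying loose near the work; to be left alone. Origin: centre of the underside.
- hex_key: Small hex key, 88 mm long, lying loose near the work; to be left alone. Origin: centre of the underside.
Not all that is in view belongs to the job. Leave any green or red look-alike of the cell_4 alone.

How it is judged:
By the outcome, as a careful person would: the job done as asked, in the order asked, and still so for the second after the job is handed in, with the robot touching nothing.
Of cell_1, cell_2, cell_3, cell_4 only 3 to 4 are there at a start; the rules pass over those that are not, and their reading is None.
At some moment in a run one of cell_1, cell_2, cell_3, cell_4 may be knocked a few centimetres aside while the robot is not near it.
Once in a run the grip may slacken for a moment while it holds something.
It also fails if it takes over 210 s, if anything falls off the work surface, if the arm or the gripper's body presses on something with over 40 N, if the wrist force passes 120 N, or if a joint passes its speed limit or range.

ROBOT

A 6-joint arm with a two-finger parallel gripper is mounted at the origin on a cart in front of the work surface, level with it; the furniture and walls round the work are solid. World frame = base frame: x ahead of the robot, y to its left, z up, the work surface at z = 0. Lengths are in m, angles in degrees, forces in N, time in s.
With the tool pointing down it reaches from about 0.35 to 1 m from the base axis. Payload 7.1 kg.
Tool frame: the origin (TCP) lies midway between the tips of the shut fingers; the grasp point (between the pads) lies 19 mm behind it (r.hold_point_z is the z of the grasp point in the tool frame, in m); z points along the fingers, x is the direction in which the jaws open and shut, and the axes are right-handed (so a half turn about z gives the same grasp; the last joint's range is limited). The gripper opens to 85 mm and grips with 20 to 120 N. Pads are 22 mm wide; open, the fingers measure 114 mm over their backs; the gripper's body (76 mm by 85 mm) begins 54 mm behind the grasp point. The pads swing forward as they close: fully open they stand 13 mm farther back than shut.
Start: joints at [67.265, 24.242, 93.386, -0, 62.372, -1.089], TCP at [0.231, 0.581, 0.204] pointing down, gripper open.
Joint ranges: [-172.04, 172.04], [-51.8, 120.97], [4.93, 147.93], [-75.15, 255.16], [6.16, 154.13], [-145.62, 145.62]. Speed limits (degrees/s): [136.94, 136.94, 172.46, 180, 180, 180].

INTERFACE

Orientations are given as a 3x3 rotation matrix whose columns are the frame's x, y, z axes.
In Python, from plant import r gives the robot as it stands. The module is installed in compiled form; this text tells all that it offers.
- The arm moves only by the tool carry_out, never from a script. Its argument "targets" is a list of rows, each a list of 3 entries, a list of its own where there are three numbers: the shift along the tool's x, y, z in m, then the turn about the tool's z in degrees, then the finger opening in m, from 0 to 0.0854. A call has 1 to 5 rows; each row is the pose to reach, as a shift and turn from the pose commanded when the call began, along the tool's axes at that moment; what a row does not reach only later rows make up. A row lasts 1/10 s, in which the tool goes at most 50 mm and 8.59 degrees, less where a joint would pass 70% of its speed; a pose out of reach is approached as far as the arm can. A call with a gripper value outside its range is refused whole. The fingers move at their own pace and stop on an object; "force" is the grip in N (left out, the last holds). Time passes only in rows, so rows that repeat a pose let the fingers close. It gives the time, the measured TCP pose, the force and the opening at its end, in the units of the state.
- r.read_state(): the state, without advancing time (a new reading comes with each control period).
- r.camera(name): name is "side" or "top"; returns (picture, depth): 400x640x3 uint8, blue, green, red; 400x640 float32, m along the optical axis (not along the pixel's ray), 0 where there is no reading.
- r.camera_info(name): a dict with "fx", "fy", "cx", "cy" (pixels), "R" (3x3) and "t" (3): a world point X has camera coordinates R X + t. Camera axes: x right, y down, z forward; pixel columns grow to the right and rows downward; lengths in m; the calibration is good to about 2 mm. A picture is of the moment at which its call begins. camera_info takes no time and is no camera call.
- r.hand_in(): hands the job in, once; it reports no verdict.
Trained networks look in the newest picture that a camera, given by its name, has taken for a name from the list of things; names that differ only in an ending like _2 or _b are one class to them, and where a whole thing is asked for, a point or a joint stands for the part that bears it (a point fixed in the world has none). Each returns a list of dicts, best first, with "p" (0 to 1); they miss things now and then, are a little off and sometimes report something else, mostly with a low value. They report only what shows in the picture. A call takes as long as a camera call. They do not tell look-alikes from the thing itself.
- r.find_in(camera, name): "at" ([column, row] in pixels, amid what is visible of it).
- r.silhouettes(camera, name): "pixels" (400x640 bool, what is visible of it) and "at" ([column, row] in pixels, amid what is visible of it).
- r.landmark_of(camera, name): "at" ([column, row] in pixels: a listed point, or the origin of a listed thing).
The state is a dict: "clock": time; "joints": joint angles; "qd": joint speeds; "tau": joint torques, N m; "eef_pos": TCP position; "orientation": TCP orientation; "contact_force": force on the tool from outside, world axes, zero at the start; "moment": the same for the moment, N m; "opening": finger opening in m.
Only numpy, scipy, OpenCV 4.12 (cv2) and the standard library are available. Lean on these libraries where they do the work, as an engineer would, in place of code of your own. Each camera call takes 0.05 s, during which the arm holds its last target.

## Working session

There is one attempt and no reset: what is moved stays moved. The work goes in short steps, Python scripts to look and compute and a tool call to move; the robot and the scene stay as the last step left them, time stands still between calls to the robot, and variables do not carry over. Pictures are saved under pics/ and viewed, and the job is handed in when it is done.

Besides the shell and the picture viewer there is one more tool, called after "Call:" by a JSON object that holds its "fn" and its "kwargs". carry_out: Moves the arm, as the interface text tells. Its arguments: {"type":"object","properties":{"targets":{"type":"array","items":{"type":"array"}},"force":{"type":"number"}},"required":["targets"]}

```bash
mkdir -p pics; ls
python3 - <<'E'
from plant import r
import cv2
s=r.read_state()
for k,v in s.items(): print(k,v)
print(r.hold_point_z)
for c in("side","top"):
    im,d=r.camera(c); cv2.imwrite(f"pics/{c}0.png",im); print(c,r.camera_info(c))
E
```

```text
pics
clock 0.0
joints [ 6.72669057e+01  2.42849899e+01  9.34327616e+01 -1.03042508e-03
  6.23724698e+01 -1.09052303e+00]
qd [ 0.01576273 -0.06088084 -0.02216642  0.03289338  0.00619093  0.04084071]
tau [ 1.25494422e-03 -5.57398903e+01 -2.81737179e+01  1.04948099e-04
  7.51540996e-03 -1.69972793e-05]
eef_pos [0.23027642 0.58038205 0.20293053]
orientation [[ 3.68807052e-01  9.29505786e-01 -5.93812983e-04]
 [ 9.29504642e-01 -3.68807530e-01 -1.45848796e-03]
 [-1.57467570e-03 -1.40512776e-05 -9.99998760e-01]]
contact_force [ 0.89131626  0.3430965  -0.40614144]
moment [ 0.02366461 -0.0692886  -0.02834581]
opening 0.08537919740062037
-0.0187
side {'fx': 375.32914091839615, 'fy': 375.32914091839615, 'cx': 315.06529254976385, 'cy': 203.58872230284368, 'R': array([[ 0.996971  , -0.07486738,  0.02106402],
       [-0.03020683, -0.62231687, -0.78218237],
       [ 0.07166844,  0.77917687, -0.62269338]]), 't': array([-0.55724542,  0.08136649,  1.0162902 ])}
top {'fx': 361.7367769102586, 'fy': 361.7367769102586, 'cx': 326.49671857676395, 'cy': 204.0480350113289, 'R': array([[ 0.00252473, -0.99958801,  0.02859095],
       [-0.98926783, -0.00667355, -0.14596101],
       [ 0.14609167, -0.0279156 , -0.98887711]]), 't': array([-0.06584285,  0.55033948,  0.96905378])}
```

View pics/top0.png

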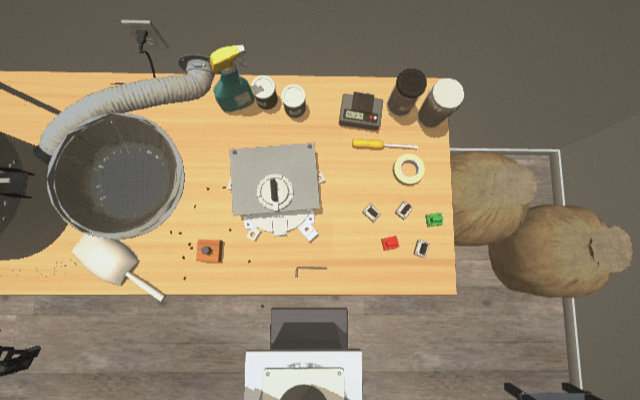

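View pics/side0.png

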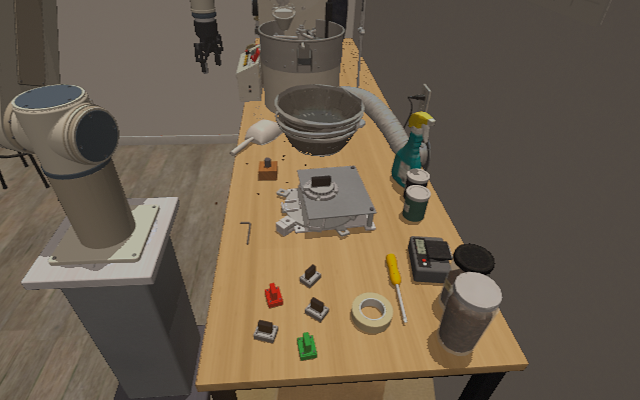

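```bash
cat > h.py <<'E'
import numpy as np, cv2
from plant import r
CI={c:r.camera_info(c) for c in("side","top")}
def proj(c,X):
    i=CI[c]; p=i["R"]@np.asarray(X,float)+i["t"]; return np.array([i["fx"]*p[0]/p[2]+i["cx"], i["fy"]*p[1]/p[2]+i["cy"]])
def ray(c,uv):
    i=CI[c]; d=np.array([(uv[0]-i["cx"])/i["fx"],(uv[1]-i["cy"])/i["fy"],1.]); R=i["R"]; return -R.T@i["t"], R.T@d
def atz(c,uv,z):
    o,d=ray(c,uv); return o+d*(z-o[2])/d[2]
def cloud(c,depth,mask=None):
    i=CI[c]; v,u=np.nonzero((depth>0)&(mask if mask is not None else True))
    z=depth[v,u]; P=np.c_[(u-i["cx"])/i["fx"]*z,(v-i["cy"])/i["fy"]*z,z]
    return (P-i["t"])@i["R"], u, v
def tri(uvs):  # dict cam->uv
    A=[];b=[]
    for c,uv in uvs.items():
        o,d=ray(c,uv); d=d/np.linalg.norm(d); M=np.eye(3)-np.outer(d,d); A.append(M); b.append(M@o)
    return np.linalg.lstsq(np.vstack(A),np.hstack(b),rcond=None)[0]
def big(im,u0,u1,v0,v1,k,name):
    cv2.imwrite(name,cv2.resize(im[v0:v1,u0:u1],None,fx=k,fy=k,interpolation=cv2.INTER_CUBIC))
E
python3 - <<'E'
from h import *
np.set_printoptions(precision=4,suppress=True)
ims={c:r.camera(c) for c in CI}
print(proj("top",[.23,.58,.2]),proj("side",[.23,.58,.2]))
for n in["cell_1","lock_pin","window","ring_grip","bracket_hole","pin_shoulder","carousel","pocket_0","ear_0","ear_4"]:
    L={}
    for c in CI:
        L[c]=r.landmark_of(c,n)[:7]
        print(n,c,[(np.round(e["at"],1).tolist(),round(e["p"],2)) for e in L[c]])
    if n!="cell_1":
        try: print("   ",tri({c:L[c][0]["at"] for c in L}))
        except Exception as e: print(e)
z={"cell":0}
im,d=ims["top"]; big(im,350,450,190,265,8,"pics/cells0.png"); big(im,190,330,135,275,5,"pics/car0.png")
np.save("d_top0.npy",d); np.save("d_side0.npy",ims["side"][1])
E
```

```text
[ 33.2755 336.9414] [213.7513  81.3556]
cell_1 side [([274.2, 298.0], 0.75), ([268.0, 334.1], 0.7), ([313.9, 313.9], 0.68), ([308.4, 278.7], 0.61)]
cell_1 top [([434.1, 219.6], 0.69), ([388.0, 243.0], 0.61), ([372.6, 215.7], 0.52), ([422.8, 249.9], 0.48), ([402.0, 210.3], 0.48)]
lock_pin side [([266.0, 174.5], 0.46), ([317.6, 222.7], 0.27)]
lock_pin top [([210.0, 248.6], 0.43), ([323.0, 178.1], 0.21)]
    [0.4209 0.2636 0.0029]
window side [([289.5, 208.7], 0.93)]
window top [([278.8, 223.0], 0.63)]
    [0.4943 0.071  0.0104]
ring_grip side [([322.2, 176.8], 0.67)]
ring_grip top [([276.7, 192.2], 0.87), ([274.3, 194.7], 0.16)]
    [0.5751 0.0674 0.1212]
bracket_hole side [([285.4, 216.4], 0.95), ([287.0, 227.0], 0.45)]
bracket_hole top [([305.3, 227.7], 0.7)]
    [ 0.4803 -0.0053  0.046 ]
pin_shoulder side [([318.2, 222.8], 0.72), ([269.0, 166.8], 0.44)]
pin_shoulder top [([210.2, 248.1], 0.38)]
    [ 0.5183  0.3341 -0.274 ]
carousel side [([266.9, 333.8], 0.69), ([318.3, 205.5], 0.64)]
carousel top [([277.2, 192.6], 0.63)]
    [ 0.532   0.0624 -0.4798]
pocket_0 side [([293.0, 206.4], 0.91), ([308.6, 188.4], 0.86), ([320.8, 223.6], 0.79), ([346.9, 212.2], 0.57)]
pocket_0 top [([247.6, 205.0], 0.83), ([305.7, 203.1], 0.78), ([277.8, 195.1], 0.72), ([280.1, 226.0], 0.64), ([250.7, 235.3], 0.16)]
    [ 0.5302  0.1696 -0.0543]
ear_0 side [([287.7, 226.4], 0.95), ([340.8, 232.7], 0.92), ([282.8, 189.5], 0.6), ([393.2, 286.6], 0.24)]
ear_0 top [([319.0, 178.1], 0.82), ([250.7, 233.6], 0.82), ([232.6, 183.7], 0.69), ([304.7, 228.0], 0.61)]
    [ 0.5477 -0.0548  0.0794]
ear_4 side [([287.7, 226.4], 0.95), ([340.8, 232.7], 0.92), ([282.8, 189.5], 0.6), ([393.2, 286.6], 0.24)]
ear_4 top [([319.0, 178.1], 0.82), ([250.7, 233.6], 0.82), ([232.6, 183.7], 0.69), ([304.7, 228.0], 0.61)]
    [ 0.5477 -0.0548  0.0794]
```

View pics/cells0.png

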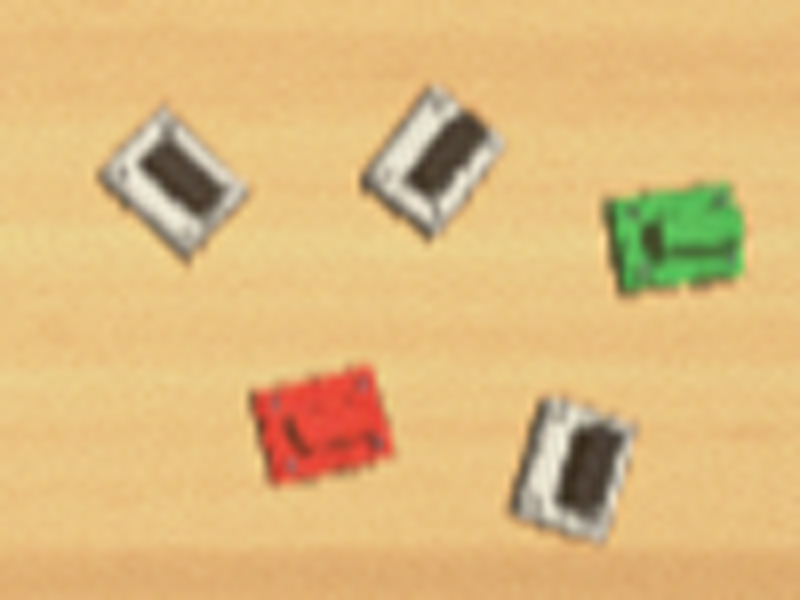

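View pics/car0.png

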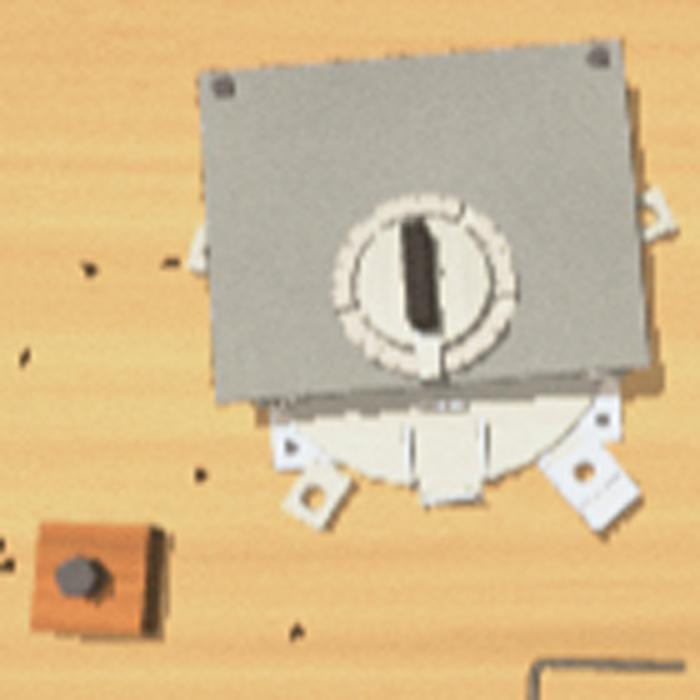

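Run:
```python
from h import *
np.set_printoptions(precision=4,suppress=True)
for c in CI:
    d=np.load(f"d_{c}0.npy"); P,u,v=cloud(c,d)
    def sel(x0,x1,y0,y1,z0,z1): return (P[:,0]>x0)&(P[:,0]<x1)&(P[:,1]>y0)&(P[:,1]<y1)&(P[:,2]>z0)&(P[:,2]<z1)
    m=sel(.45,.75,-.1,.25,.055,.07)
    Q=P[m]; print(c,"guard n",m.sum(),"z",np.median(Q[:,2]),Q[:,2].std())
    rc=cv2.minAreaRect(Q[:,:2].astype(np.float32)*1000); print(rc, cv2.boxPoints(rc))
    m=sel(.52,.65,0,.13,.095,.13); Q=P[m]; print("bar",m.sum(),cv2.minAreaRect(Q[:,:2].astype(np.float32)*1000),np.percentile(Q[:,2],[5,50,95]))
    m=sel(.36,.5,.2,.32,.025,.039);Q=P[m]; print("block",m.sum(),cv2.minAreaRect(Q[:,:2].astype(np.float32)*1000),np.median(Q[:,2]))
    m=sel(.36,.5,.2,.32,.045,.08);Q=P[m]; print("pinhead",m.sum(),Q.mean(0),np.percentile(Q,[5,95],axis=0))
    m=sel(.3,.7,-.45,-.08,.0,.006);print("bench z",np.median(P[m][:,2]))
    m=sel(.3,.6,-.45,-.08,.022,.05); Q=P[m]
    mask=np.zeros(d.shape,np.uint8); mask[v[m],u[m]]=1
    n,lab,st,ce=cv2.connectedComponentsWithStats(mask)
    for i in range(1,n):
        if st[i,4]>5:
            k=lab[v[m],u[m]]==i; print(ce[i],st[i,4],Q[k].mean(0),cv2.minAreaRect(Q[k][:,:2].astype(np.float32)*1000),Q[k][:,2].max())
```

```text
side guard n 2578 z 0.0660516357179286 0.0013306433291514783
((618.8327026367188, 85.33302307128906), (185.9404296875, 241.63502502441406), 5.1764421463012695) [[515.3411 197.2697]
 [537.1422 -43.3798]
 [722.3243 -26.6037]
 [700.5233 214.0459]]
bar 146 ((580.4949340820312, 79.93444061279297), (54.851661682128906, 14.476186752319336), 6.607163906097412) [0.0967 0.1085 0.1142]
block 201 ((422.99853515625, 263.0579833984375), (65.11415100097656, 60.44123840332031), 87.89412689208984) 0.03570959914028559
pinhead 48 [0.4237 0.2591 0.0569] [[0.4149 0.2516 0.0468]
 [0.4329 0.267  0.0646]]
bench z 0.0011715959677690672
[310.4528 270.7358] 106 [ 0.5329 -0.1931  0.0354] ((533.5388793945312, -190.3150177001953), (31.844945907592773, 12.29495620727539), 44.994300842285156) 0.0435449088919629
[273.3804 290.2717] 92 [ 0.4468 -0.2464  0.0367] ((446.32904052734375, -242.2978973388672), (11.569051742553711, 31.619749069213867), 13.909924507141113) 0.042681105455586295
[317.1385 303.8231] 130 [ 0.5411 -0.2873  0.0354] ((541.1913452148438, -285.3793640136719), (13.512083053588867, 28.805097579956055), 
[... 1157 characters left out ...]
5941056889643
[372.1935 211.8871] 62 [ 0.5297 -0.1915  0.0386] ((529.5817260742188, -191.37481689453125), (28.06085777282715, 15.15812873840332), 45.81885528564453) 0.04473764181043739
[436.3929 218.7679] 56 [ 0.5112 -0.3719  0.0395] ((511.6097106933594, -373.4604187011719), (11.93524169921875, 29.83450698852539), 8.922748565673828) 0.04482606567414871
[391.2407 242.8889] 54 [ 0.4434 -0.2429  0.0396] ((443.3294982910156, -244.91773986816406), (12.91197395324707, 30.511760711669922), 14.355304718017578) 0.04469878626272434
[423.3529 248.3824] 68 [ 0.4286 -0.3324  0.0382] ((428.47003173828125, -334.1363525390625), (12.813942909240723, 29.809856414794922), 72.12757110595703) 0.04539745549075602
```

```bash
cat > d.py <<'E'
import sys; from h import *
# usage: d.py x y z theta [exact]   target TCP (m), theta deg of tool x in world
s=r.read_state(); R=s["orientation"]; p=s["eef_pos"]; th=np.degrees(np.arctan2(R[1,0],R[0,0]))
print("t %.2f p %s th %.2f open %.4f F %s M %s j6 %.1f tilt %.2f"%(s["clock"],np.round(p,4),th,s["opening"],np.round(s["contact_force"],1),np.round(s["moment"],2),s["joints"][5],np.degrees(np.arccos(-R[2,2]))))
a=sys.argv[1:]
i=0
while i+3<len(a):
    x,y,z,t=[float(q) for q in a[i:i+4]]; i+=4
    # assume tool exactly vertical at th
    c,sn=np.cos(np.radians(th)),np.sin(np.radians(th)); d=np.array([x,y,z])-p
    sh=[c*d[0]+sn*d[1], sn*d[0]-c*d[1], -d[2]]
    tu=-(t-th); tu=(tu+180)%360-180
    print("shift",np.round(sh,4),"turn %.2f"%tu, "rows %d"%max(np.ceil(np.linalg.norm(sh)/.05),np.ceil(abs(tu)/8.59)))
E
python3 d.py .579 .079 .2 5.2
```

```text
t 1.20 p [0.2305 0.5809 0.2037] th 68.35 open 0.0853 F [-0.4 -1.   0.7] M [-0.02 -0.08 -0.01] j6 -1.1 tilt 0.00
shift [-0.338   0.5091  0.0037] turn 63.15 rows 13
```

Call:
{"fn": "carry_out", "kwargs": {"targets": [[[-0.338, 0.509, 0.0], 63, 0.0854], [[-0.338, 0.509, 0.0], 63, 0.0854], [[-0.338, 0.509, 0.0], 63, 0.0854], [[-0.338, 0.509, 0.0], 63, 0.0854], [[-0.338, 0.509, 0.0], 63, 0.0854]], "force": 20}}

```text
clock: 1.7
eef_pos: [0.3739, 0.374, 0.2039]
orientation: [[0.906, 0.423, 0.0], [0.423, -0.906, 0.0], [0.001, -0.0, -1.0]]
contact_force: [1.1, -0.0, -0.4]
opening: 0.0853
```

```bash
python3 d.py .579 .079 .2 5.2
```

```text
t 1.70 p [0.3739 0.374  0.2039] th 25.05 open 0.0853 F [ 1.1 -0.  -0.4] M [-0.01 -0.   -0.05] j6 18.7 tilt 0.03
shift [0.0609 0.3541 0.0039] turn 19.85 rows 8
```

Call:
{"fn": "carry_out", "kwargs": {"targets": [[[0.061, 0.354, 0.0], 20, 0.0854], [[0.061, 0.354, 0.0], 20, 0.0854], [[0.061, 0.354, 0.0], 20, 0.0854], [[0.061, 0.354, 0.0], 20, 0.0854], [[0.061, 0.354, 0.0], 20, 0.0854]]}}

```text
clock: 2.2
eef_pos: [0.5181, 0.1693, 0.204]
orientation: [[0.996, 0.094, 0.001], [0.094, -0.996, 0.0], [0.001, -0.0, -1.0]]
contact_force: [1.4, 0.9, -0.4]
opening: 0.0858
```

```bash
python3 d.py .579 .079 .15 5.2
```

```text
t 2.20 p [0.5181 0.1693 0.204 ] th 5.37 open 0.0858 F [ 1.4  0.9 -0.4] M [ 0.   -0.03 -0.02] j6 11.5 tilt 0.04
shift [0.0522 0.0956 0.054 ] turn 0.17 rows 3
```

Call:
{"fn": "carry_out", "kwargs": {"targets": [[[0.052, 0.096, 0.054], 0, 0.0854], [[0.052, 0.096, 0.054], 0, 0.0854], [[0.052, 0.096, 0.054], 0, 0.0854], [[0.052, 0.096, 0.054], 0, 0.0854]]}}

```text
clock: 2.6
eef_pos: [0.5781, 0.078, 0.148]
orientation: [[0.996, 0.09, -0.002], [0.09, -0.996, -0.001], [-0.002, 0.0, -1.0]]
contact_force: [0.2, 0.4, 0.2]
opening: 0.0852
```

```bash
python3 d.py .579 .079 .098 5.2
```

```text
t 2.60 p [0.5781 0.078  0.148 ] th 5.18 open 0.0852 F [0.2 0.4 0.2] M [-0.04  0.02 -0.01] j6 1.4 tilt 0.13
shift [ 0.001 -0.001  0.05 ] turn -0.02 rows 2
```

Down around the bar lengthwise, then close gently.

Call:
{"fn": "carry_out", "kwargs": {"targets": [[[0.001, -0.001, 0.035], 0, 0.0854], [[0.001, -0.001, 0.05], 0, 0.0854], [[0.001, -0.001, 0.05], 0, 0.066], [[0.001, -0.001, 0.05], 0, 0.05], [[0.001, -0.001, 0.05], 0, 0.05]], "force": 20}}

```text
clock: 3.1
eef_pos: [0.5794, 0.0822, 0.1011]
orientation: [[0.996, 0.095, 0.002], [0.095, -0.996, 0.0], [0.002, -0.0, -1.0]]
contact_force: [-0.3, -0.2, -0.2]
opening: 0.05
```

Call:
{"fn": "carry_out", "kwargs": {"targets": [[[0, 0, 0], 0, 0.05], [[0, 0, 0], 0, 0.05], [[0, 0, 0], 0, 0.05]]}}

```text
clock: 3.4
eef_pos: [0.579, 0.0816, 0.1003]
orientation: [[0.996, 0.094, 0.001], [0.094, -0.996, 0.0], [0.001, -0.0, -1.0]]
contact_force: [0.8, 0.3, 0.5]
opening: 0.05
```

```bash
python3 d.py .579 .079 .098 5.2; python3 d.py
```

```text
t 3.40 p [0.579  0.0816 0.1003] th 5.38 open 0.0500 F [0.8 0.3 0.5] M [-0.08 -0.03  0.01] j6 1.5 tilt 0.05
shift [-0.0002  0.0026  0.0023] turn 0.18 rows 1
t 3.40 p [0.579  0.0816 0.1003] th 5.38 open 0.0500 F [0.8 0.3 0.5] M [-0.08 -0.03  0.01] j6 1.5 tilt 0.05
```

Call:
{"fn": "carry_out", "kwargs": {"targets": [[[0, 0, 0], 0, 0.0854], [[0, 0, 0], 0, 0.0854]]}}

```text
clock: 3.6
eef_pos: [0.5787, 0.0815, 0.0998]
orientation: [[0.996, 0.094, 0.0], [0.094, -0.996, 0.0], [0.0, -0.0, -1.0]]
contact_force: [0.4, 0.1, 0.7]
opening: 0.0772
```

Call:
{"fn": "carry_out", "kwargs": {"targets": [[[0, 0, 0], 0, 0.0854]]}}

```text
clock: 3.7
eef_pos: [0.5787, 0.0815, 0.0997]
orientation: [[0.996, 0.094, -0.0], [0.094, -0.996, -0.0], [-0.0, 0.0, -1.0]]
contact_force: [-0.3, 0.3, -1.3]
opening: 0.0857
```

Call:
{"fn": "carry_out", "kwargs": {"targets": [[[0, 0, 0], 0, 0.0854]]}}

```text
clock: 3.8
eef_pos: [0.5787, 0.0815, 0.0997]
orientation: [[0.996, 0.094, -0.0], [0.094, -0.996, -0.0], [-0.0, 0.0, -1.0]]
contact_force: [0.1, -0.4, -0.6]
opening: 0.0852
```

Call:
{"fn": "carry_out", "kwargs": {"targets": [[[0, 0.002, 0.011], 0, 0.0854], [[0, 0.002, 0.011], 0, 0.0854], [[0, 0.002, 0.011], 0, 0.065], [[0, 0.002, 0.011], 0, 0.045], [[0, 0.002, 0.011], 0, 0.045]]}}

```text
clock: 4.3
eef_pos: [0.579, 0.0796, 0.0888]
orientation: [[0.996, 0.094, 0.0], [0.094, -0.996, 0.0], [0.0, -0.0, -1.0]]
contact_force: [0.2, 0.2, -0.7]
opening: 0.0452
```

Call:
{"fn": "carry_out", "kwargs": {"targets": [[[0, 0, 0], 0, 0.045], [[0, 0, 0], 0, 0.045], [[0, 0, 0], 0, 0.045]]}}

```text
clock: 4.6
eef_pos: [0.579, 0.0796, 0.0888]
orientation: [[0.996, 0.094, 0.0], [0.094, -0.996, 0.0], [0.0, -0.0, -1.0]]
contact_force: [0.5, 0.2, -0.5]
opening: 0.0451
```

```bash
python3 d.py
python3 - <<'E'
from h import *
im,d=r.camera("side"); big(im,240,400,110,250,5,"pics/s1.png")
E
```

```text
t 4.60 p [0.579  0.0796 0.0888] th 5.38 open 0.0451 F [ 0.5  0.2 -0.5] M [ 0.02 -0.03  0.02] j6 1.3 tilt 0.01
```

View pics/s1.png

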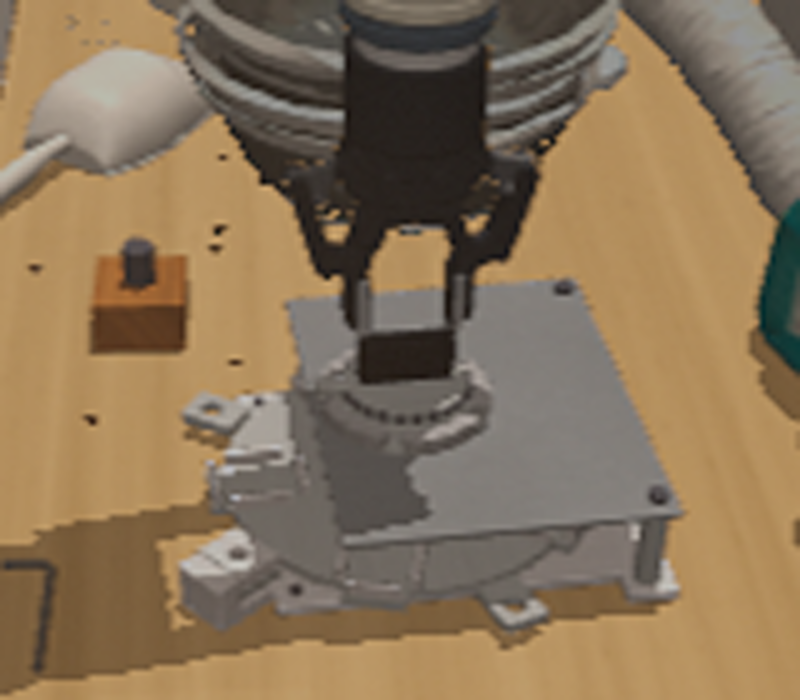

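Run:
```python
from h import *
for c in CI:
    im,d=r.camera(c)
    P,u,v=cloud(c,d)
    m=(P[:,0]>.5)&(P[:,0]<.66)&(P[:,1]>0)&(P[:,1]<.16)&(P[:,2]>.085)&(P[:,2]<.17)
    Q=P[m]
    print(c)
    for z in np.arange(.085,.17,.006):
        k=(Q[:,2]>=z)&(Q[:,2]<z+.006)
        q=Q[k]
        if len(q): print(round(z,3),len(q),np.round(q.min(0),3),np.round(q.max(0),3), np.histogram(q[:,0],bins=np.arange(.53,.64,.01))[0])
```

```text
side
0.085 113 [0.529 0.043 0.085] [0.615 0.101 0.09 ] [ 4  9 16 12 16 16 17 13  9  0]
0.091 36 [0.554 0.071 0.091] [0.608 0.081 0.097] [0 0 6 6 7 6 6 5 0 0]
0.097 32 [0.554 0.071 0.097] [0.608 0.081 0.103] [0 0 5 5 7 3 7 5 0 0]
0.103 34 [0.554 0.072 0.103] [0.608 0.079 0.109] [0 0 6 4 6 5 8 5 0 0]
0.109 62 [0.554 0.07  0.109] [0.607 0.088 0.115] [ 0  0  7 11 15 10 12  7  0  0]
0.115 5 [0.556 0.071 0.115] [0.604 0.082 0.12 ] [0 0 1 0 1 2 0 1 0 0]
0.121 11 [0.55  0.066 0.121] [0.609 0.086 0.127] [0 0 4 0 0 0 0 7 0 0]
0.127 21 [0.545 0.065 0.128] [0.615 0.092 0.132] [0 4 5 0 0 0 0 8 4 0]
0.133 23 [0.545 0.065 0.133] [0.615 0.087 0.139] [0 2 9 0 0 0 0 8 4 0]
0.139 20 [0.544 0.065 0.14 ] [0.614 0.089 0.145] [0 5 6 0 0 0 0 5 4 0]
0.145 26 [0.545 0.065 0.145] [0.616 0.092 0.151] [ 0  4  6  0  0  0  0 11  5  0]
0.151 27 [0.545 0.064 0.151] [0.616 0.095 0.157] [0 5 9 0 0 0 0 9 4 0]
0.157 14 [0.542 0.065 0.157] [0.621 0.087 0.163] [0 4 2 0 0 0 0 5 2 1]
0.163 35 [0.528 0.062 0.163] [0.629 0.09  0.169] [4 8 6 0 0 0 0 8 5 3]
0.169 11 [0.536 0.061 0.169] [0.634 0.077 0.17 ] [2 2 0 0 0 0 0 1 3 1]
top
```

Call:
{"fn": "carry_out", "kwargs": {"targets": [[[0, 0, -0.05], 0, 0.0], [[0, 0, -0.08], 0, 0.0], [[0, 0, -0.08], 0, 0.0], [[0, 0, -0.08], 0, 0.0], [[0, 0, -0.08], 0, 0.0]]}}

```text
clock: 5.25
eef_pos: [0.5779, 0.0795, 0.1676]
orientation: [[0.996, 0.094, -0.002], [0.094, -0.996, -0.0], [-0.002, 0.0, -1.0]]
contact_force: [-0.0, -0.1, -0.5]
opening: 0.0
```

Call:
{"fn": "carry_out", "kwargs": {"targets": [[[0, 0, 0], 0, 0.0], [[0, 0, 0], 0, 0.0], [[0, 0, 0], 0, 0.0]]}}

```text
clock: 5.55
eef_pos: [0.5785, 0.0795, 0.1679]
orientation: [[0.996, 0.094, -0.001], [0.094, -0.996, -0.0], [-0.001, 0.0, -1.0]]
contact_force: [0.2, -1.1, -0.6]
opening: 0.0001
```

```bash
cat > prof.py <<'E'
from h import *
s=r.read_state(); p=s["eef_pos"]; print(p,s["opening"])
im,d=r.camera("side"); a,b=np.round(proj("side",p)).astype(int)
big(im,a-60,a+60,max(b-70,0),b+50,5,"pics/prof_%d.png"%(s["clock"]*10))
P,u,v=cloud("side",d)
m=(abs(P[:,0]-p[0])<.08)&(abs(P[:,1]-p[1])<.05)&(P[:,2]>p[2]-.01)&(P[:,2]<p[2]+.12)
Q=P[m]
for z in np.arange(p[2]-.01,p[2]+.1,.006):
    q=Q[(Q[:,2]>=z)&(Q[:,2]<z+.006)]
    if len(q): print(round(z-p[2],3),len(q),np.round(q.min(0)-p,3),np.round(q.max(0)-p,3))
E
python3 prof.py
```

```text
[0.57850996 0.07949797 0.16793625] 9.810788203777734e-05
0.026 5 [-0.005 -0.009  0.03 ] [ 0.008 -0.006  0.032]
0.032 12 [-0.008 -0.011  0.032] [ 0.013 -0.004  0.038]
0.038 22 [-0.013 -0.012  0.038] [0.013 0.003 0.043]
0.044 25 [-0.013 -0.012  0.044] [0.013 0.004 0.05 ]
0.05 20 [-0.013 -0.013  0.05 ] [0.013 0.004 0.056]
0.056 25 [-0.013 -0.012  0.056] [0.015 0.003 0.061]
0.062 19 [-0.013 -0.013  0.062] [0.015 0.    0.068]
0.068 26 [-0.017 -0.014  0.068] [0.02  0.002 0.074]
0.074 57 [-0.03  -0.016  0.074] [0.032 0.011 0.08 ]
0.08 79 [-0.035 -0.015  0.08 ] [0.037 0.015 0.086]
0.086 63 [-0.041 -0.017  0.086] [0.044 0.014 0.092]
0.092 59 [-0.043 -0.019  0.092] [0.047 0.014 0.098]
0.098 67 [-0.048 -0.022  0.098] [0.051 0.018 0.104]
```

```bash
ls pics/prof*
```

```text
pics/prof_55.png
```

View pics/prof_55.png

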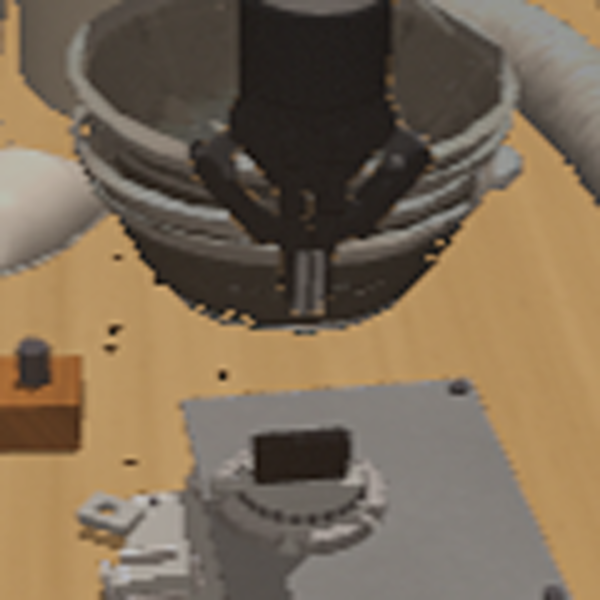

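Call:
{"fn": "carry_out", "kwargs": {"targets": [[[0, 0, 0.05], 0, 0.0], [[0, 0, 0.07], 0, 0.0], [[0, 0, 0.076], 0, 0.0], [[0, 0, 0.078], 0, 0.0], [[0, 0, 0.078], 0, 0.0]]}}

```text
clock: 6.1
eef_pos: [0.5797, 0.0796, 0.0915]
orientation: [[0.996, 0.094, 0.001], [0.094, -0.996, 0.0], [0.001, -0.0, -1.0]]
contact_force: [-0.3, -0.1, -0.3]
opening: -0.0
```

Call:
{"fn": "carry_out", "kwargs": {"targets": [[[0, 0, 0.001], 0, 0.0], [[0, 0, 0.002], 0, 0.0], [[0, 0, 0.003], 0, 0.0], [[0, 0, 0.004], 0, 0.0], [[0, 0, 0.004], 0, 0.0]]}}

```text
clock: 6.6
eef_pos: [0.5789, 0.0796, 0.0867]
orientation: [[0.996, 0.094, -0.0], [0.094, -0.996, -0.0], [-0.0, 0.0, -1.0]]
contact_force: [-0.2, 1.1, 1.2]
opening: -0.0
```

Call:
{"fn": "carry_out", "kwargs": {"targets": [[[0, 0, 0.001], 0, 0.0], [[0, 0, 0.002], 0, 0.0], [[0, 0, 0.002], 0, 0.0]]}}

```text
clock: 6.9
eef_pos: [0.5788, 0.0795, 0.0845]
orientation: [[0.996, 0.094, -0.0], [0.094, -0.996, -0.0], [-0.0, 0.0, -1.0]]
contact_force: [-0.3, 0.6, -0.1]
opening: 0.0
```

Call:
{"fn": "carry_out", "kwargs": {"targets": [[[0, 0, 0.001], 0, 0.0], [[0, 0, 0.002], 0, 0.0], [[0, 0, 0.002], 0, 0.0]]}}

```text
clock: 7.2
eef_pos: [0.5791, 0.0796, 0.0843]
orientation: [[0.996, 0.094, 0.0], [0.094, -0.996, 0.0], [0.0, 0.0, -1.0]]
contact_force: [-5.2, -0.5, 15.4]
opening: 0.0001
```

```bash
sed -i 's/p=s\["eef_pos"\]; th/p=s["eef_pos"]+np.array([0,0,.0275]); th/' d.py; python3 d.py
```

```text
t 7.20 p [0.5791 0.0796 0.1118] th 5.39 open 0.0001 F [-5.2 -0.5 15.4] M [-0.05  0.93  0.  ] j6 1.3 tilt 0.02
```

Call:
{"fn": "carry_out", "kwargs": {"targets": [[[0, 0, -0.02], 0, 0.0854], [[0, 0, -0.02], 0, 0.0854], [[0, 0, -0.02], 0, 0.0854], [[0, 0, -0.02], 0, 0.0854], [[0, 0, -0.02], 0, 0.0854]]}}

```text
clock: 7.7
eef_pos: [0.5784, 0.0795, 0.1019]
orientation: [[0.996, 0.094, -0.001], [0.094, -0.996, -0.0], [-0.001, 0.0, -1.0]]
contact_force: [0.3, -0.2, -0.2]
opening: 0.0723
```

Call:
{"fn": "carry_out", "kwargs": {"targets": [[[0, 0, 0.022], 0, 0.0854], [[0, 0, 0.042], 0, 0.0854], [[0, 0, 0.042], 0, 0.07], [[0, 0, 0.042], 0, 0.05], [[0, 0, 0.042], 0, 0.05]], "force": 20}}

```text
clock: 8.2
eef_pos: [0.5797, 0.0796, 0.0613]
orientation: [[0.996, 0.094, 0.001], [0.094, -0.996, 0.0], [0.001, 0.0, -1.0]]
contact_force: [1.6, 0.3, -7.3]
opening: 0.0555
```

Call:
{"fn": "carry_out", "kwargs": {"targets": [[[0, 0, 0.0], 0, 0.05], [[0, 0, 0.0], 0, 0.05], [[0, 0, 0.0], 0, 0.05]]}}

```text
clock: 8.5
eef_pos: [0.5796, 0.0796, 0.061]
orientation: [[0.996, 0.094, 0.001], [0.094, -0.996, 0.0], [0.001, -0.0, -1.0]]
contact_force: [4.4, 1.3, -7.3]
opening: 0.0557
```

```bash
python3 d.py
```

```text
t 8.50 p [0.5796 0.0796 0.0885] th 5.38 open 0.0557 F [ 4.4  1.3 -7.3] M [-0.04 -0.47  0.  ] j6 1.3 tilt 0.08
```

Call:
{"fn": "carry_out", "kwargs": {"targets": [[[0.001, 0, 0.0], 0, 0.05], [[0.001, 0, 0.0], 0, 0.05], [[0.001, 0, 0.0], 0, 0.05]]}}

```text
clock: 8.8
eef_pos: [0.5797, 0.0796, 0.061]
orientation: [[0.996, 0.094, -0.0], [0.094, -0.996, -0.0], [-0.0, 0.0, -1.0]]
contact_force: [-1.2, -0.0, 0.4]
opening: 0.0554
```

```bash
python3 d.py
```

```text
t 8.80 p [0.5797 0.0796 0.0885] th 5.38 open 0.0554 F [-1.2 -0.   0.4] M [-0.09  0.13 -0.04] j6 1.3 tilt 0.02
```

Call:
{"fn": "carry_out", "kwargs": {"targets": [[[0, 0, 0], 0, 0.0854], [[0, 0, 0], 0, 0.0854], [[0, 0, -0.05], 0, 0.0854], [[0, 0, -0.05], 17, 0.0854], [[0, 0, -0.05], 25, 0.0854]]}}

```text
clock: 9.3
eef_pos: [0.5811, 0.0798, 0.1124]
orientation: [[0.978, -0.21, 0.003], [-0.21, -0.978, 0.0], [0.003, -0.001, -1.0]]
contact_force: [0.1, -0.4, -0.6]
opening: 0.0854
```

Call:
{"fn": "carry_out", "kwargs": {"targets": [[[0, 0, 0], 65, 0.0854], [[0, 0, 0], 65, 0.0854], [[0, 0, 0], 65, 0.0854], [[0, 0, 0], 65, 0.0854], [[0, 0, 0], 65, 0.0854]]}}

```text
clock: 9.8
eef_pos: [0.5799, 0.0797, 0.1108]
orientation: [[0.572, -0.82, 0.0], [-0.82, -0.572, 0.0], [0.0, -0.0, -1.0]]
contact_force: [-0.4, -0.0, 0.4]
opening: 0.0851
```

Call:
{"fn": "carry_out", "kwargs": {"targets": [[[0, 0, 0], 30, 0.0854], [[0, 0, 0], 30, 0.0854], [[0, 0, 0], 30, 0.0854], [[0, 0, 0], 30, 0.0854], [[0, 0, 0], 30, 0.0854]]}}

```text
clock: 10.3
eef_pos: [0.5799, 0.0797, 0.1108]
orientation: [[0.091, -0.996, 0.0], [-0.996, -0.091, 0.0], [-0.0, -0.0, -1.0]]
contact_force: [0.7, 0.2, 0.6]
opening: 0.0852
```

```bash
python3 d.py .5797 .0796 .094 -84.6
```

```text
t 10.30 p [0.5799 0.0797 0.1383] th -84.81 open 0.0852 F [0.7 0.2 0.6] M [-0.01 -0.01 -0.01] j6 91.5 tilt 0.01
shift [0.0001 0.0002 0.0443] turn -0.21 rows 1
```

Call:
{"fn": "carry_out", "kwargs": {"targets": [[[0, 0, 0.025], 0, 0.06], [[0, 0, 0.049], 0, 0.05], [[0, 0, 0.049], 0, 0.03], [[0, 0, 0.049], 0, 0.008], [[0, 0, 0.049], 0, 0.008]], "force": 20}}

```text
clock: 10.8
eef_pos: [0.5806, 0.0805, 0.0629]
orientation: [[0.091, -0.996, 0.001], [-0.996, -0.091, 0.001], [-0.001, -0.002, -1.0]]
contact_force: [-3.3, 20.2, -0.1]
opening: 0.0137
```

Call:
{"fn": "carry_out", "kwargs": {"targets": [[[0, 0, 0.0], 0, 0.008], [[0, 0, 0.0], 0, 0.008], [[0, 0, 0.0], 0, 0.008]]}}

```text
clock: 11.1
eef_pos: [0.5806, 0.0808, 0.0629]
orientation: [[0.091, -0.996, 0.002], [-0.996, -0.091, 0.001], [-0.001, -0.002, -1.0]]
contact_force: [0.5, 5.8, -2.2]
opening: 0.0138
```

```bash
python3 d.py
```

```text
t 11.10 p [0.5806 0.0808 0.0904] th -84.75 open 0.0138 F [ 0.5  5.8 -2.2] M [ 0.75  0.03 -0.02] j6 91.4 tilt 0.13
```

Call:
{"fn": "carry_out", "kwargs": {"targets": [[[-0.0015, 0, 0.0], 0, 0.008], [[-0.0015, 0, 0.0], 0, 0.008], [[-0.0015, 0, 0.0], 0, 0.008], [[-0.0015, 0, 0.0], 0, 0.008]]}}

```text
clock: 11.5
eef_pos: [0.5806, 0.081, 0.0628]
orientation: [[0.091, -0.996, 0.002], [-0.996, -0.091, -0.0], [0.0, -0.002, -1.0]]
contact_force: [-0.8, -2.2, 5.6]
opening: 0.0136
```

```bash
python3 d.py
```

```text
t 11.50 p [0.5806 0.081  0.0903] th -84.78 open 0.0136 F [-0.8 -2.2  5.6] M [-0.65  0.15 -0.02] j6 91.6 tilt 0.10
```

Call:
{"fn": "carry_out", "kwargs": {"targets": [[[0, 0, 0.0], 0, 0.06], [[0, 0, -0.01], 0, 0.06], [[0, 0, -0.06], 0, 0.06], [[0, 0, -0.1], 0, 0.06], [[0, 0, -0.1], 0, 0.06]]}}

```text
clock: 12.0
eef_pos: [0.5838, 0.0818, 0.1681]
orientation: [[0.091, -0.996, 0.01], [-0.996, -0.091, 0.002], [-0.001, -0.011, -1.0]]
contact_force: [-0.2, 0.7, 0.3]
opening: 0.0596
```

Call:
{"fn": "carry_out", "kwargs": {"targets": [[[0, 0, 0.0], 0, 0.06], [[0, 0, 0], 0, 0.06]]}}

```text
clock: 12.2
eef_pos: [0.5789, 0.0812, 0.1611]
orientation: [[0.091, -0.996, -0.001], [-0.996, -0.091, -0.0], [-0.0, 0.001, -1.0]]
contact_force: [0.4, -0.1, -0.9]
opening: 0.0599
```

```bash
python3 d.py .532 -.1895 .12 -134.7
```

```text
t 12.20 p [0.5789 0.0812 0.1886] th -84.78 open 0.0599 F [ 0.4 -0.1 -0.9] M [-0.06 -0.1   0.03] j6 91.6 tilt 0.08
shift [0.2653 0.0714 0.0686] turn 49.92 rows 6
```

Call:
{"fn": "carry_out", "kwargs": {"targets": [[[0.265, 0.071, 0.069], 50, 0.075], [[0.265, 0.071, 0.069], 50, 0.075], [[0.265, 0.071, 0.069], 50, 0.075], [[0.265, 0.071, 0.069], 50, 0.075], [[0.265, 0.071, 0.069], 50, 0.075]]}}

```text
clock: 12.7
eef_pos: [0.5368, -0.1591, 0.0988]
orientation: [[-0.617, -0.787, -0.003], [-0.787, 0.617, 0.001], [0.001, 0.003, -1.0]]
contact_force: [-0.1, -0.1, -0.2]
opening: 0.075
```

```bash
python3 d.py .532 -.1895 .1 -134.7
```

```text
t 12.70 p [ 0.5368 -0.1591  0.1263] th -128.09 open 0.0750 F [-0.1 -0.1 -0.2] M [-0.   -0.02  0.06] j6 110.4 tilt 0.17
shift [ 0.0269 -0.015   0.0263] turn 6.61 rows 1
```

Call:
{"fn": "carry_out", "kwargs": {"targets": [[[0.023, -0.013, 0.02], 6.5, 0.075], [[0.023, -0.013, 0.02], 6.5, 0.075], [[0.023, -0.013, 0.02], 6.5, 0.075], [[0.023, -0.013, 0.02], 6.5, 0.075]]}}

```text
clock: 13.1
eef_pos: [0.5348, -0.1829, 0.0805]
orientation: [[-0.696, -0.718, -0.001], [-0.718, 0.696, 0.0], [0.0, 0.001, -1.0]]
contact_force: [0.3, 0.7, 0.3]
opening: 0.0749
```

```bash
python3 d.py .532 -.1895 .022 -134.7
python3 - <<'E'
from h import *
im,d=r.camera("side"); big(im,230,390,220,360,5,"pics/s2.png")
E
```

```text
t 13.10 p [ 0.5348 -0.1829  0.108 ] th -134.12 open 0.0749 F [0.3 0.7 0.3] M [ 0.04  0.   -0.03] j6 114.0 tilt 0.05
shift [ 0.0067 -0.0026  0.086 ] turn 0.58 rows 2
```

View pics/s2.png

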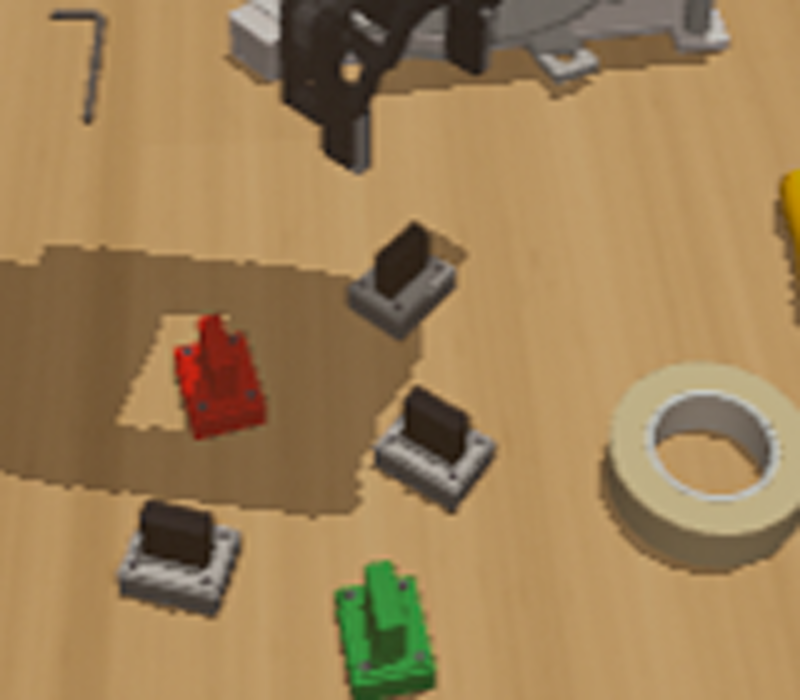

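Call:
{"fn": "carry_out", "kwargs": {"targets": [[[0.0065, -0.0025, 0.045], 0.5, 0.075], [[0.0065, -0.0025, 0.085], 0.5, 0.075], [[0.0065, -0.0025, 0.085], 0.5, 0.07], [[0.0065, -0.0025, 0.085], 0.5, 0.05], [[0.0065, -0.0025, 0.085], 0.5, 0.024]], "force": 20}}

```text
clock: 13.65
eef_pos: [0.5338, -0.1903, -0.0022]
orientation: [[-0.703, -0.711, 0.003], [-0.711, 0.703, -0.001], [-0.001, -0.003, -1.0]]
contact_force: [0.1, -0.2, -0.5]
opening: 0.0417
```

Call:
{"fn": "carry_out", "kwargs": {"targets": [[[0, 0, 0], 0, 0.024], [[0, 0, 0], 0, 0.024], [[0, 0, 0], 0, 0.024]]}}

```text
clock: 13.95
eef_pos: [0.5339, -0.1906, -0.0018]
orientation: [[-0.704, -0.71, 0.004], [-0.71, 0.704, -0.001], [-0.002, -0.004, -1.0]]
contact_force: [0.8, 2.2, 6.8]
opening: 0.0296
```

```bash
python3 d.py .532 -.1895 .022 -134.7
```

```text
t 13.95 p [ 0.5339 -0.1906  0.0257] th -134.74 open 0.0296 F [0.8 2.2 6.8] M [ 0.43 -0.02 -0.  ] j6 113.9 tilt 0.24
shift [0.0006 0.0021 0.0037] turn -0.04 rows 1
```

Call:
{"fn": "carry_out", "kwargs": {"targets": [[[0, 0, 0], 0, 0.05], [[0, 0, 0], 0, 0.055], [[0, 0, -0.045], 0, 0.055], [[0, 0.001, -0.045], -17, 0.055], [[0, 0.001, -0.045], -25, 0.055]]}}

```text
clock: 14.45
eef_pos: [0.5322, -0.19, 0.0423]
orientation: [[-0.457, -0.889, 0.003], [-0.889, 0.457, -0.001], [-0.0, -0.003, -1.0]]
contact_force: [0.3, 0.4, -1.0]
opening: 0.0552
```

Call:
{"fn": "carry_out", "kwargs": {"targets": [[[0, 0, 0], -65, 0.05], [[0, 0, 0], -65, 0.05], [[0, 0, 0], -65, 0.05], [[0, 0, 0], -65, 0.05], [[0, 0, 0], -65, 0.05]]}}

```text
clock: 14.95
eef_pos: [0.5313, -0.1897, 0.041]
orientation: [[0.272, -0.962, 0.0], [-0.962, -0.272, -0.0], [0.0, -0.0, -1.0]]
contact_force: [0.3, 0.3, -0.2]
opening: 0.05
```

Call:
{"fn": "carry_out", "kwargs": {"targets": [[[0, 0, 0], -30, 0.05], [[0, 0, 0], -30, 0.05], [[0, 0, 0], -30, 0.05], [[0, 0, 0], -30, 0.05], [[0, 0, 0], -30, 0.05]]}}

```text
clock: 15.45
eef_pos: [0.5313, -0.1897, 0.041]
orientation: [[0.712, -0.702, 0.0], [-0.702, -0.712, -0.0], [0.0, -0.0, -1.0]]
contact_force: [0.7, -0.4, -0.4]
opening: 0.0498
```

```bash
python3 d.py .533 -.190 .020 -44.8
```

```text
t 15.45 p [ 0.5313 -0.1897  0.0685] th -44.56 open 0.0498 F [ 0.7 -0.4 -0.4] M [ 0.02  0.02 -0.01] j6 23.7 tilt 0.01
shift [ 0.0014 -0.001   0.0485] turn 0.24 rows 1
```

Call:
{"fn": "carry_out", "kwargs": {"targets": [[[0.001, -0.001, 0.03], 0, 0.05], [[0.001, -0.001, 0.048], 0, 0.05], [[0.001, -0.001, 0.048], 0, 0.03], [[0.001, -0.001, 0.048], 0, 0.006], [[0.001, -0.001, 0.048], 0, 0.006]], "force": 40}}

```text
clock: 15.95
eef_pos: [0.5334, -0.1899, -0.0063]
orientation: [[0.712, -0.703, 0.001], [-0.703, -0.712, -0.001], [0.001, -0.001, -1.0]]
contact_force: [1.0, -0.7, -0.2]
opening: 0.0109
```

Call:
{"fn": "carry_out", "kwargs": {"targets": [[[0, 0, 0], 0, 0.006], [[0, 0, 0], 0, 0.006], [[0, 0, 0], 0, 0.006]]}}

```text
clock: 16.25
eef_pos: [0.5333, -0.1898, -0.0064]
orientation: [[0.712, -0.702, 0.001], [-0.702, -0.712, -0.0], [0.001, -0.001, -1.0]]
contact_force: [-0.3, -0.5, 5.5]
opening: 0.0111
```

```bash
python3 d.py .533 -.190 .020 -44.8
```

```text
t 16.25 p [ 0.5333 -0.1898  0.0211] th -44.60 open 0.0111 F [-0.3 -0.5  5.5] M [ 0.06  0.2  -0.01] j6 23.8 tilt 0.08
shift [-0.0001  0.0003  0.0011] turn 0.20 rows 1
```

Call:
{"fn": "carry_out", "kwargs": {"targets": [[[0, 0, -0.05], 0, 0.006], [[0, 0, -0.1], 0, 0.006], [[0, 0, -0.1], 0, 0.006], [[0, 0, -0.1], 0, 0.006]]}}

```text
clock: 16.65
eef_pos: [0.5336, -0.1899, 0.0941]
orientation: [[0.712, -0.702, 0.003], [-0.702, -0.712, -0.001], [0.003, -0.001, -1.0]]
contact_force: [-0.2, -1.0, -1.8]
opening: 0.011
```

```bash
python3 d.py .494 .0729 .12 -84.7
```

```text
t 16.65 p [ 0.5336 -0.1899  0.1216] th -44.59 open 0.0110 F [-0.2 -1.  -1.8] M [ 0.02  0.05 -0.04] j6 23.8 tilt 0.18
shift [-0.2127 -0.1594  0.0016] turn 40.11 rows 6
```

Call:
{"fn": "carry_out", "kwargs": {"targets": [[[-0.213, -0.159, 0], 40, 0.006], [[-0.213, -0.159, 0], 40, 0.006], [[-0.213, -0.159, 0], 40, 0.006], [[-0.213, -0.159, 0], 40, 0.006], [[-0.213, -0.159, 0], 40, 0.006]]}}

```text
clock: 17.15
eef_pos: [0.4966, 0.0394, 0.0912]
orientation: [[0.102, -0.995, -0.003], [-0.995, -0.102, -0.0], [-0.0, 0.003, -1.0]]
contact_force: [0.4, -0.1, -0.8]
opening: 0.0111
```

```bash
python3 d.py .494 .0729 .12 -84.7
```

```text
t 17.15 p [0.4966 0.0394 0.1187] th -84.15 open 0.0111 F [ 0.4 -0.1 -0.8] M [ 0.01 -0.03 -0.02] j6 87.3 tilt 0.17
shift [-0.0336 -0.0008 -0.0013] turn 0.55 rows 1
```

Call:
{"fn": "carry_out", "kwargs": {"targets": [[[-0.02, 0, 0], 0.3, 0.006], [[-0.02, 0, 0], 0.3, 0.006], [[-0.02, 0, 0], 0.3, 0.006], [[-0.02, 0, 0], 0.3, 0.006], [[-0.02, 0, 0], 0.3, 0.006]]}}

```text
clock: 17.65
eef_pos: [0.4962, 0.0567, 0.0924]
orientation: [[0.101, -0.995, -0.001], [-0.995, -0.101, -0.0], [0.0, 0.001, -1.0]]
contact_force: [-0.4, -1.4, -1.7]
opening: 0.0111
```

```bash
python3 d.py .494 .0729 .06 -84.7
```

```text
t 17.65 p [0.4962 0.0567 0.1199] th -84.19 open 0.0111 F [-0.4 -1.4 -1.7] M [-0.1   0.02 -0.03] j6 89.4 tilt 0.04
shift [-0.0163  0.0006  0.0599] turn 0.51 rows 2
```

Call:
{"fn": "carry_out", "kwargs": {"targets": [[[-0.0163, 0.0006, 0.03], 0.5, 0.006], [[-0.0163, 0.0006, 0.055], 0.5, 0.006], [[-0.0163, 0.0006, 0.06], 0.5, 0.006], [[-0.0163, 0.0006, 0.06], 0.5, 0.006], [[-0.0163, 0.0006, 0.06], 0.5, 0.006]]}}

```text
clock: 18.15
eef_pos: [0.4948, 0.0735, 0.0335]
orientation: [[0.093, -0.996, 0.001], [-0.996, -0.093, 0.0], [0.0, -0.001, -1.0]]
contact_force: [-0.6, 0.1, -0.8]
opening: 0.0109
```

```bash
python3 d.py .494 .0729 .037 -84.7;  python3 - <<'E'
from h import *
im,d=r.camera("side"); big(im,240,380,120,240,5,"pics/s3.png")
im,d=r.camera("top"); big(im,210,340,150,260,5,"pics/t3.png")
E
```

```text
t 18.15 p [0.4948 0.0735 0.061 ] th -84.66 open 0.0109 F [-0.6  0.1 -0.8] M [ 0.02  0.02 -0.03] j6 91.7 tilt 0.06
shift [0.0005 0.0008 0.024 ] turn 0.04 rows 1
```

View pics/s3.png

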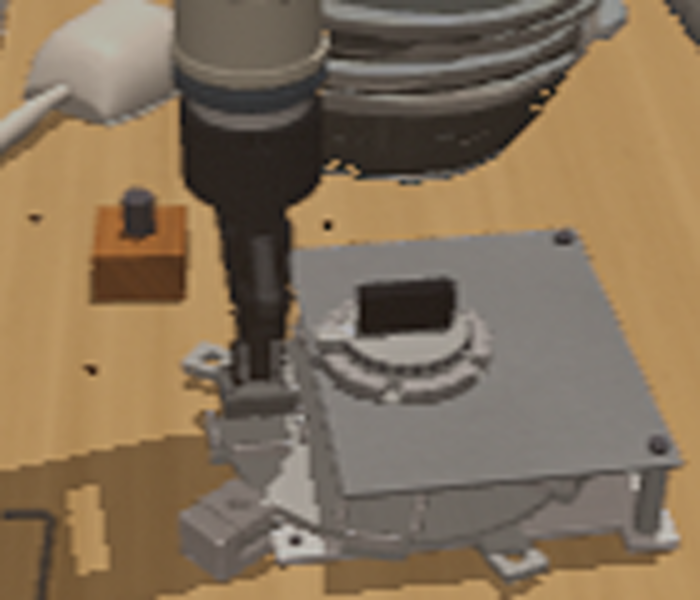

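View pics/t3.png

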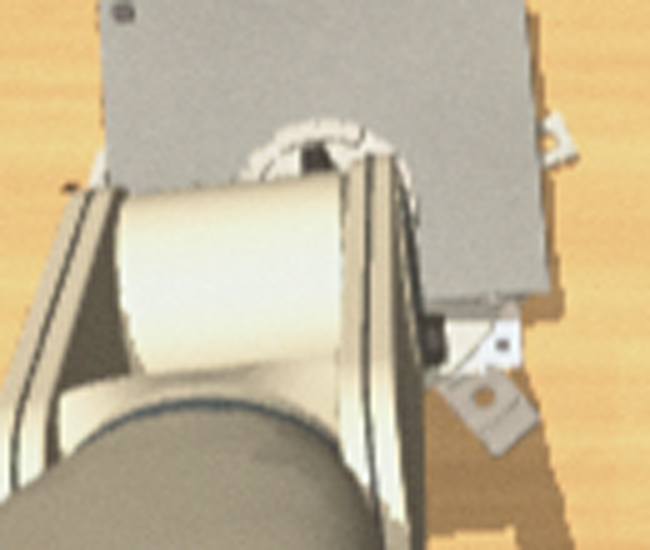

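Call:
{"fn": "carry_out", "kwargs": {"targets": [[[0.0004, 0.0008, 0.008], 0, 0.006], [[0.0004, 0.0008, 0.013], 0, 0.006], [[0.0004, 0.0008, 0.017], 0, 0.006], [[0.0004, 0.0008, 0.02], 0, 0.006], [[0.0004, 0.0008, 0.022], 0, 0.006]]}}

```text
clock: 18.75
eef_pos: [0.4931, 0.0735, 0.0103]
orientation: [[0.094, -0.996, -0.001], [-0.996, -0.094, -0.0], [0.0, 0.001, -1.0]]
contact_force: [-0.2, 0.5, -0.7]
opening: 0.0111
```

Call:
{"fn": "carry_out", "kwargs": {"targets": [[[0, 0, 0.001], 0, 0.006], [[0, 0, 0.002], 0, 0.006], [[0, 0, 0.002], 0, 0.006]]}}

```text
clock: 19.05
eef_pos: [0.4931, 0.0735, 0.0095]
orientation: [[0.094, -0.996, -0.0], [-0.996, -0.094, -0.0], [0.0, 0.0, -1.0]]
contact_force: [-2.3, -0.1, 11.4]
opening: 0.011
```

```bash
python3 d.py .494 .0729 .037 -84.7
```

```text
t 19.05 p [0.4931 0.0735 0.037 ] th -84.60 open 0.0110 F [-2.3 -0.1 11.4] M [-0.1   0.58  0.  ] j6 91.7 tilt 0.02
shift [ 0.0007 -0.0008  0.    ] turn 0.10 rows 1
```

Call:
{"fn": "carry_out", "kwargs": {"targets": [[[0, 0, -0.001], 0, 0.04], [[0, 0, -0.001], 0, 0.05], [[0, 0, -0.001], 0, 0.05], [[0, 0, -0.04], 0, 0.05], [[0, 0, -0.09], 0, 0.05]]}}

```text
clock: 19.55
eef_pos: [0.4912, 0.0732, 0.0976]
orientation: [[0.094, -0.996, -0.006], [-0.996, -0.094, -0.001], [0.0, 0.006, -1.0]]
contact_force: [0.7, 0.5, -0.3]
opening: 0.0497
```

Call:
{"fn": "carry_out", "kwargs": {"targets": [[[0, 0, -0.02], 0, 0.05], [[0, 0, -0.02], 0, 0.05], [[0, 0, -0.02], 0, 0.05]]}}

```text
clock: 19.85
eef_pos: [0.4932, 0.0735, 0.1187]
orientation: [[0.094, -0.996, 0.001], [-0.996, -0.094, 0.0], [0.0, -0.001, -1.0]]
contact_force: [-0.2, 0.0, -0.6]
opening: 0.0495
```

```bash
python3 d.py .5796 .0808 .125 -84.7;  python3 - <<'E'
from h import *
im,d=r.camera("side"); big(im,240,380,120,240,5,"pics/s4.png")
E
```

```text
t 19.85 p [0.4932 0.0735 0.1462] th -84.61 open 0.0495 F [-0.2  0.  -0.6] M [-0.   -0.03 -0.04] j6 91.7 tilt 0.03
shift [ 0.0008 -0.0867  0.0212] turn 0.09 rows 2
```

View pics/s4.png

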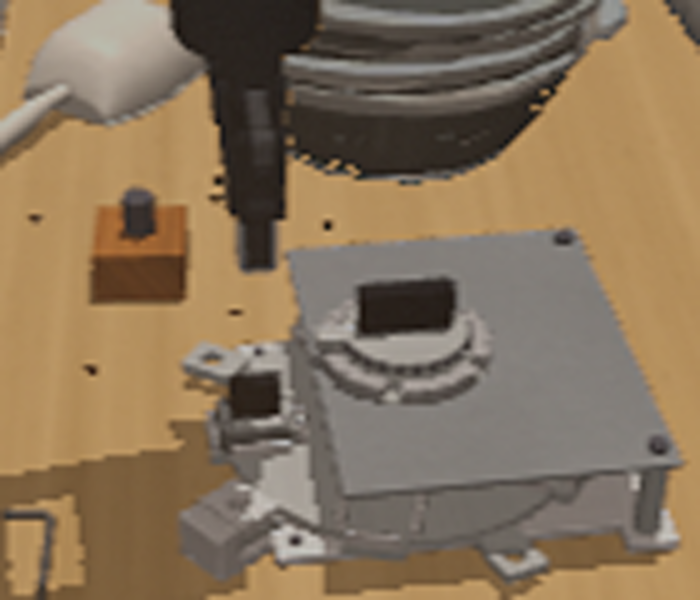

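Call:
{"fn": "carry_out", "kwargs": {"targets": [[[0.0008, -0.0867, 0.0], 0, 0.05], [[0.0008, -0.0867, 0.0], 0, 0.05], [[0.0008, -0.0867, 0.021], 0, 0.05], [[0.0008, -0.0867, 0.021], 0, 0.05], [[0.0008, -0.0867, 0.021], 0, 0.05]], "force": 60}}

```text
clock: 20.4
eef_pos: [0.5775, 0.0806, 0.0958]
orientation: [[0.094, -0.996, -0.005], [-0.996, -0.094, -0.001], [0.0, 0.005, -1.0]]
contact_force: [0.0, 0.1, 0.6]
opening: 0.0504
```

```bash
python3 d.py .5796 .0808 .090 -84.7;  python3 - <<'E'
from h import *
im,d=r.camera("side"); P,u,v=cloud("side",d)
R=np.array([[.9957,-.0924],[.0924,.9957]]); 
q=(P[:,:2]-[.5796,.0808])@R
m=(abs(q[:,0]+86)<1e9)&(abs(q[:,0]+.086)<.03)&(abs(q[:,1])<.02)&(P[:,2]>.05)
print(m.sum(), np.percentile(P[m][:,2],[5,50,95]), q[m].min(0),q[m].max(0))
E
```

```text
t 20.40 p [0.5775 0.0806 0.1233] th -84.61 open 0.0504 F [0.  0.1 0.6] M [ 0.03 -0.01  0.03] j6 91.4 tilt 0.29
shift [-0.     -0.0021  0.0333] turn 0.09 rows 1
61 [0.05110313 0.05686178 0.55723716] [-0.10065567 -0.01963185] [-0.06853961  0.00618306]
```

Call:
{"fn": "carry_out", "kwargs": {"targets": [[[0, -0.001, 0.034], 0, 0.05], [[0, -0.001, 0.034], 0, 0.05], [[0, -0.001, 0.034], 0, 0.03], [[0, -0.001, 0.034], 0, 0.008], [[0, -0.001, 0.034], 0, 0.008]], "force": 60}}

```text
clock: 20.95
eef_pos: [0.5814, 0.081, 0.0654]
orientation: [[0.094, -0.996, 0.002], [-0.996, -0.094, 0.0], [-0.0, -0.002, -1.0]]
contact_force: [-0.8, -0.5, 3.2]
opening: 0.0126
```

Call:
{"fn": "carry_out", "kwargs": {"targets": [[[0, 0, 0], 0, 0.008], [[0, 0, 0], 0, 0.008], [[0, 0, 0], 0, 0.008]]}}

```text
clock: 21.25
eef_pos: [0.5814, 0.081, 0.0654]
orientation: [[0.094, -0.996, 0.002], [-0.996, -0.094, 0.0], [-0.0, -0.002, -1.0]]
contact_force: [-2.0, 0.6, 6.7]
opening: 0.0125
```

```bash
python3 d.py .5796 .0808 .090 -84.7
```

```text
t 21.25 p [0.5814 0.081  0.0929] th -84.61 open 0.0125 F [-2.   0.6  6.7] M [-0.03  0.24 -0.07] j6 91.4 tilt 0.11
shift [0.0001 0.0018 0.0029] turn 0.09 rows 1
```

Call:
{"fn": "carry_out", "kwargs": {"targets": [[[0, 0.0018, 0], 0, 0.025], [[0, 0.0018, 0], 0, 0.025], [[0, 0.0018, 0], 0, 0.008], [[0, 0.0018, 0], 0, 0.008], [[0, 0.0018, 0], 0, 0.008]]}}

```text
clock: 21.75
eef_pos: [0.579, 0.0808, 0.0641]
orientation: [[0.094, -0.996, 0.0], [-0.996, -0.094, 0.0], [-0.0, -0.0, -1.0]]
contact_force: [-1.7, 0.5, 6.2]
opening: 0.0126
```

```bash
python3 d.py .5796 .0808 .090 -84.7
```

```text
t 21.75 p [0.579  0.0808 0.0916] th -84.62 open 0.0126 F [-1.7  0.5  6.2] M [ 0.04  0.32 -0.01] j6 91.4 tilt 0.01
shift [ 0.0001 -0.0006  0.0016] turn 0.08 rows 1
```

Call:
{"fn": "carry_out", "kwargs": {"targets": [[[0, 0, -0.004], 0, 0.008], [[0, 0, -0.008], 0, 0.008], [[0, 0, -0.012], 0, 0.008], [[0, 0, -0.014], 0, 0.008], [[0, 0, -0.014], 0, 0.008]]}}

```text
clock: 22.25
eef_pos: [0.5788, 0.0808, 0.0777]
orientation: [[0.094, -0.996, -0.0], [-0.996, -0.094, 0.0], [-0.0, 0.0, -1.0]]
contact_force: [3.4, 1.2, -9.9]
opening: 0.0127
```

```bash
python3 d.py .5796 .0808 .090 -84.7
```

```text
t 22.25 p [0.5788 0.0808 0.1052] th -84.61 open 0.0127 F [ 3.4  1.2 -9.9] M [ 0.14 -0.55 -0.08] j6 91.4 tilt 0.01
shift [ 0.0001 -0.0008  0.0152] turn 0.09 rows 1
```

Call:
{"fn": "carry_out", "kwargs": {"targets": [[[0, 0, 0], -7, 0.008], [[0, 0, 0], -14, 0.008], [[0, 0, 0], -22, 0.008], [[0, 0, 0], -30, 0.008], [[0, 0, 0], -37, 0.008]]}}

```text
clock: 22.75
eef_pos: [0.579, 0.0804, 0.0775]
orientation: [[0.678, -0.735, 0.0], [-0.735, -0.678, -0.0], [0.0, 0.0, -1.0]]
contact_force: [4.6, -0.0, -10.3]
opening: 0.0128
```

```bash
python3 d.py .5796 .0808 .1052 -12.7
```

```text
t 22.75 p [0.579  0.0804 0.105 ] th -47.29 open 0.0128 F [  4.6  -0.  -10.3] M [-0.15 -0.61 -0.14] j6 54.1 tilt 0.02
shift [ 0.0001 -0.0007 -0.0002] turn -34.59 rows 5
```

Call:
{"fn": "carry_out", "kwargs": {"targets": [[[0, 0, 0], -8, 0.008], [[0, 0, 0], -16, 0.008], [[0, 0, 0], -24, 0.008], [[0, 0, 0], -31, 0.008], [[0, 0, 0], -34.8, 0.008]]}}

```text
clock: 23.25
eef_pos: [0.5794, 0.0802, 0.0776]
orientation: [[0.976, -0.217, 0.001], [-0.217, -0.976, -0.001], [0.001, 0.0, -1.0]]
contact_force: [4.4, -1.9, -9.3]
opening: 0.0126
```

Call:
{"fn": "carry_out", "kwargs": {"targets": [[[0, 0, 0], 0, 0.008], [[0, 0, 0], 0, 0.008]]}}

```text
clock: 23.45
eef_pos: [0.5793, 0.0802, 0.0776]
orientation: [[0.975, -0.222, 0.001], [-0.222, -0.975, -0.001], [0.001, 0.001, -1.0]]
contact_force: [4.3, -2.1, -10.2]
opening: 0.0128
```

```bash
python3 d.py .5796 .0808 .1052 -12.7
```

```text
t 23.45 p [0.5793 0.0802 0.1051] th -12.84 open 0.0128 F [  4.3  -2.1 -10.2] M [-0.37 -0.82  0.1 ] j6 19.6 tilt 0.06
shift [ 0.0001 -0.0006 -0.0001] turn -0.14 rows 1
```

Call:
{"fn": "carry_out", "kwargs": {"targets": [[[0, 0, 0.004], -0.2, 0.008], [[0, 0, 0.008], -0.2, 0.008], [[0, 0, 0.012], -0.2, 0.008], [[0, 0, 0.0145], -0.2, 0.008], [[0, 0, 0.0145], -0.2, 0.008]]}}

```text
clock: 23.95
eef_pos: [0.5794, 0.0803, 0.0642]
orientation: [[0.976, -0.219, 0.001], [-0.219, -0.976, -0.001], [0.001, 0.0, -1.0]]
contact_force: [0.6, -4.7, 3.1]
opening: 0.0123
```

```bash
python3 d.py .5796 .0808 .1052 -12.7
```

```text
t 23.95 p [0.5794 0.0803 0.0917] th -12.64 open 0.0123 F [ 0.6 -4.7  3.1] M [-0.62 -0.03 -0.07] j6 19.4 tilt 0.06
shift [ 0.     -0.0006 -0.0135] turn 0.06 rows 1
```

Call:
{"fn": "carry_out", "kwargs": {"targets": [[[0, 0, 0], 0, 0.05], [[0, 0, 0], 0, 0.05], [[0, 0, -0.03], 0, 0.05], [[0, 0, -0.07], 0, 0.05], [[0, 0, -0.07], 0, 0.05]]}}

```text
clock: 24.45
eef_pos: [0.5822, 0.0815, 0.1381]
orientation: [[0.976, -0.218, 0.008], [-0.218, -0.976, 0.001], [0.008, -0.003, -1.0]]
contact_force: [0.7, 1.0, 0.1]
opening: 0.0501
```

```bash
cat > cells.py <<'E'
from h import *
B={"side":np.array([-.0007,0]),"top":np.array([.0016,.0026])}
def cells(tag=None):
    for c in CI:
        im,d=r.camera(c)
        if tag and c=="side": big(im,240,400,110,250,5,f"pics/{tag}_a.png"); big(im,230,390,220,360,5,f"pics/{tag}_b.png")
        P,u,v=cloud(c,d)
        m=(P[:,0]>.3)&(P[:,0]<.7)&(P[:,1]>-.5)&(P[:,1]<-.08)&(P[:,2]>.022)&(P[:,2]<.05); Q=P[m]
        mask=np.zeros(d.shape,np.uint8); mask[v[m],u[m]]=1
        n,lab,st,ce=cv2.connectedComponentsWithStats(mask)
        for i in range(1,n):
            if 20<st[i,4]<400:
                k=lab[v[m],u[m]]==i; (x,y),(w,h),a=cv2.minAreaRect(Q[k][:,:2].astype(np.float32)*1000)
                if w<h: a+=90
                col=im[lab==i].mean(0); b=B[c]
                print(c,"xy",np.round(np.array([x,y])/1000+b,4),"long %.0f"%max(w,h),"short %.0f"%min(w,h),"rib ang %.1f"%(a%180),"bgr",np.round(col),"ztop %.3f"%Q[k][:,2].max())
        q=P[(abs(P[:,0]-.5796)<.03)&(abs(P[:,1]-.0808)<.03)&(P[:,2]>.1)&(P[:,2]<.13)]
        if len(q): print(c,"bar top",np.percentile(q[:,2],[50,95]).round(4),cv2.minAreaRect(q[:,:2].astype(np.float32)*1000))
if __name__=="__main__":
    import sys; cells(sys.argv[1] if len(sys.argv)>1 else None)
E
python3 cells.py k1; python3 d.py .5404 -.2847 .12 -37
```

```text
side xy [ 0.4456 -0.242 ] long 31 short 12 rib ang 103.8 bgr [ 24.  42. 159.] ztop 0.043
side xy [ 0.5407 -0.2848] long 30 short 13 rib ang 141.0 bgr [35. 48. 62.] ztop 0.044
side xy [ 0.4303 -0.3318] long 30 short 12 rib ang 164.1 bgr [36. 47. 61.] ztop 0.043
side xy [ 0.5137 -0.3717] long 31 short 12 rib ang 98.1 bgr [ 50. 118.  57.] ztop 0.043
side bar top [0.1119 0.1142] ((579.9898071289062, 78.8277587890625), (56.76053237915039, 13.87415599822998), 77.7971420288086)
top xy [ 0.5403 -0.2841] long 30 short 12 rib ang 142.6 bgr [65. 80. 92.] ztop 0.047
top xy [ 0.5133 -0.3704] long 30 short 12 rib ang 97.6 bgr [ 77. 158.  86.] ztop 0.047
top xy [ 0.4456 -0.2421] long 31 short 11 rib ang 104.4 bgr [ 54.  71. 215.] ztop 0.046
top xy [ 0.4301 -0.3312] long 29 short 13 rib ang 160.0 bgr [61. 74. 85.] ztop 0.045
t 24.55 p [0.5794 0.0811 0.1617] th -12.61 open 0.0492 F [-0.5  0.2 -0.6] M [ 0.03  0.01 -0.03] j6 19.4 tilt 0.12
shift [0.0418 0.3654 0.0417] turn 24.39 rows 8
```

View pics/k1_a.png

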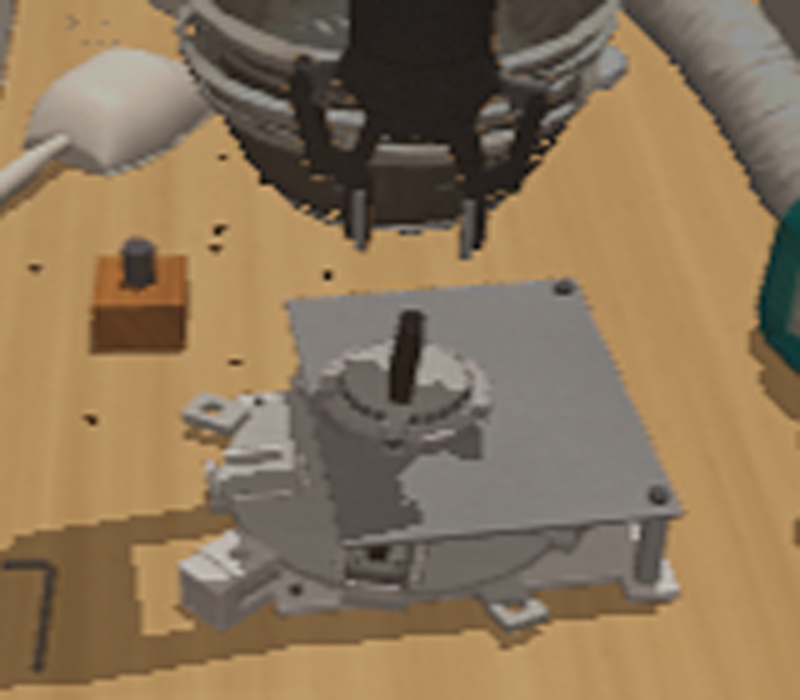

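Call:
{"fn": "carry_out", "kwargs": {"targets": [[[0.042, 0.365, 0.02], -64.6, 0.05], [[0.042, 0.365, 0.02], -64.6, 0.05], [[0.042, 0.365, 0.02], -64.6, 0.05], [[0.042, 0.365, 0.02], -64.6, 0.05], [[0.042, 0.365, 0.02], -64.6, 0.05]]}}

```text
clock: 25.05
eef_pos: [0.5533, -0.1511, 0.1189]
orientation: [[0.886, 0.464, -0.003], [0.464, -0.886, 0.001], [-0.002, -0.002, -1.0]]
contact_force: [0.5, -0.1, -0.4]
opening: 0.0499
```

```bash
python3 d.py .5405 -.2845 .12 52
```

```text
t 25.05 p [ 0.5533 -0.1511  0.1464] th 27.65 open 0.0499 F [ 0.5 -0.1 -0.4] M [ 0.01 -0.03  0.03] j6 -44.1 tilt 0.17
shift [-0.0733  0.1122  0.0264] turn -24.35 rows 3
```

Call:
{"fn": "carry_out", "kwargs": {"targets": [[[-0.073, 0.11, 0.026], -24.3, 0.05], [[-0.073, 0.11, 0.026], -24.3, 0.05], [[-0.073, 0.11, 0.026], -24.3, 0.05], [[-0.073, 0.11, 0.026], -24.3, 0.05], [[-0.073, 0.11, 0.026], -24.3, 0.05]]}}

```text
clock: 25.55
eef_pos: [0.5391, -0.2811, 0.0929]
orientation: [[0.624, 0.781, -0.003], [0.781, -0.624, 0.002], [-0.0, -0.003, -1.0]]
contact_force: [-1.0, 0.5, -1.3]
opening: 0.0501
```

Call:
{"fn": "carry_out", "kwargs": {"targets": [[[0, 0, 0], 0, 0.05], [[0, 0, 0], 0, 0.05]]}}

```text
clock: 25.75
eef_pos: [0.5406, -0.2797, 0.0945]
orientation: [[0.62, 0.784, -0.001], [0.784, -0.62, 0.0], [0.0, -0.001, -1.0]]
contact_force: [0.2, 0.1, 0.2]
opening: 0.0503
```

```bash
python3 d.py .5405 -.2845 .0205 52; python3 cells.py k2
```

```text
t 25.75 p [ 0.5406 -0.2797  0.122 ] th 51.65 open 0.0503 F [0.2 0.1 0.2] M [ 0.01 -0.04  0.02] j6 -80.1 tilt 0.04
shift [-0.0039  0.0029  0.1015] turn -0.35 rows 3
side xy [ 0.4458 -0.2422] long 30 short 12 rib ang 103.7 bgr [ 23.  40. 141.] ztop 0.043
side xy [ 0.5402 -0.285 ] long 30 short 13 rib ang 145.3 bgr [30. 42. 55.] ztop 0.042
side xy [ 0.4302 -0.3312] long 30 short 14 rib ang 163.6 bgr [33. 42. 54.] ztop 0.044
side xy [ 0.5135 -0.372 ] long 31 short 12 rib ang 97.2 bgr [ 43. 101.  49.] ztop 0.044
top xy [ 0.6632 -0.2934] long 87 short 73 rib ang 156.6 bgr [170. 216. 218.] ztop 0.032
top xy [ 0.5414 -0.2804] long 29 short 9 rib ang 158.0 bgr [53. 65. 74.] ztop 0.044
top xy [ 0.4457 -0.2423] long 31 short 11 rib ang 104.3 bgr [ 48.  61. 186.] ztop 0.045
top bar top [0.1128 0.116 ] ((577.8809814453125, 77.92068481445312), (54.34353256225586, 14.218648910522461), 77.85745239257812)
```

Call:
{"fn": "carry_out", "kwargs": {"targets": [[[-0.004, 0.003, 0.05], -0.6, 0.05], [[-0.004, 0.003, 0.085], -0.6, 0.05], [[-0.004, 0.003, 0.1], -0.6, 0.05], [[-0.004, 0.003, 0.1015], -0.6, 0.05], [[-0.004, 0.003, 0.1015], -0.6, 0.05]], "force": 40}}

```text
clock: 26.35
eef_pos: [0.5412, -0.2861, -0.0061]
orientation: [[0.612, 0.791, 0.001], [0.791, -0.612, -0.0], [0.0, 0.001, -1.0]]
contact_force: [0.1, 0.6, 0.1]
opening: 0.0502
```

```bash
python3 d.py .5405 -.2845 .0205 52.4
```

```text
t 26.35 p [ 0.5412 -0.2861  0.0214] th 52.23 open 0.0502 F [0.1 0.6 0.1] M [0.02 0.02 0.04] j6 -81.2 tilt 0.05
shift [ 0.0009 -0.0015  0.0009] turn -0.17 rows 1
```

Call:
{"fn": "carry_out", "kwargs": {"targets": [[[0.0008, -0.0012, 0.0005], 0, 0.03], [[0.0008, -0.0012, 0.0005], 0, 0.006], [[0.0008, -0.0012, 0.0005], 0, 0.006], [[0.0008, -0.0012, 0.0005], 0, 0.006], [[0.0008, -0.0012, 0.0005], 0, 0.006]], "force": 40}}

```text
clock: 26.85
eef_pos: [0.5409, -0.2852, -0.0059]
orientation: [[0.613, 0.79, 0.002], [0.79, -0.613, -0.001], [0.0, 0.002, -1.0]]
contact_force: [0.1, 1.9, 7.2]
opening: 0.0113
```

```bash
python3 d.py .5405 -.2845 .0205 52.4
```

```text
t 26.85 p [ 0.5409 -0.2852  0.0216] th 52.21 open 0.0113 F [0.1 1.9 7.2] M [ 0.23  0.13 -0.04] j6 -81.1 tilt 0.12
shift [ 0.0003 -0.0007  0.0011] turn -0.19 rows 1
```

Call:
{"fn": "carry_out", "kwargs": {"targets": [[[0, 0, -0.05], 0, 0.006], [[0, 0, -0.1], 0, 0.006], [[0, 0, -0.1], 0, 0.006], [[0, 0, -0.1], 0, 0.006]]}}

```text
clock: 27.25
eef_pos: [0.5409, -0.2854, 0.0944]
orientation: [[0.613, 0.79, 0.003], [0.79, -0.613, -0.002], [0.001, 0.004, -1.0]]
contact_force: [-0.2, 0.4, -1.0]
opening: 0.0109
```

```bash
python3 d.py .4947 .073 .12 95.3
```

```text
t 27.25 p [ 0.5409 -0.2854  0.1219] th 52.21 open 0.0109 F [-0.2  0.4 -1. ] M [ 0.02  0.06 -0.01] j6 -81.1 tilt 0.20
shift [ 0.2549 -0.2561  0.0019] turn -43.09 rows 8
```

Call:
{"fn": "carry_out", "kwargs": {"targets": [[[0.255, -0.256, 0], -43, 0.006], [[0.255, -0.256, 0], -43, 0.006], [[0.255, -0.256, 0], -43, 0.006], [[0.255, -0.256, 0], -43, 0.006], [[0.255, -0.256, 0], -43, 0.006]]}}

```text
clock: 27.75
eef_pos: [0.5061, -0.035, 0.0912]
orientation: [[-0.096, 0.995, -0.003], [0.995, 0.096, 0.0], [0.001, -0.003, -1.0]]
contact_force: [1.8, 0.3, -1.2]
opening: 0.011
```

```bash
python3 d.py .4947 .073 .12 95.3
```

```text
t 27.75 p [ 0.5061 -0.035   0.1187] th 95.50 open 0.0110 F [ 1.8  0.3 -1.2] M [ 0.06  0.03 -0.03] j6 -100.8 tilt 0.17
shift [ 0.1086 -0.001  -0.0013] turn 0.20 rows 3
```

Call:
{"fn": "carry_out", "kwargs": {"targets": [[[0.106, -0.001, 0], 0, 0.006], [[0.106, -0.001, 0], 0, 0.006], [[0.106, -0.001, 0], 0, 0.006], [[0.106, -0.001, 0.03], 0, 0.006], [[0.106, -0.001, 0.05], 0, 0.006]]}}

```text
clock: 28.25
eef_pos: [0.4962, 0.0689, 0.0407]
orientation: [[-0.092, 0.996, -0.002], [0.996, 0.092, -0.0], [-0.0, -0.002, -1.0]]
contact_force: [-0.6, 0.4, -0.8]
opening: 0.0113
```

Call:
{"fn": "carry_out", "kwargs": {"targets": [[[0, 0, 0], 0, 0.006], [[0, 0, 0], 0, 0.006], [[0, 0, 0], 0, 0.006]]}}

```text
clock: 28.55
eef_pos: [0.4979, 0.0682, 0.0431]
orientation: [[-0.09, 0.996, 0.0], [0.996, 0.09, 0.0], [-0.0, 0.0, -1.0]]
contact_force: [0.2, 0.2, -1.4]
opening: 0.011
```

```bash
python3 d.py .4947 .073 .048 95.3;  python3 - <<'E'
from h import *
im,d=r.camera("side"); big(im,240,380,120,240,5,"pics/s5.png")
E
```

```text
t 28.55 p [0.4979 0.0682 0.0706] th 95.15 open 0.0110 F [ 0.2  0.2 -1.4] M [-0.02  0.01  0.03] j6 -88.7 tilt 0.03
shift [ 0.005  -0.0028  0.0226] turn -0.15 rows 1
```

View pics/s5.png

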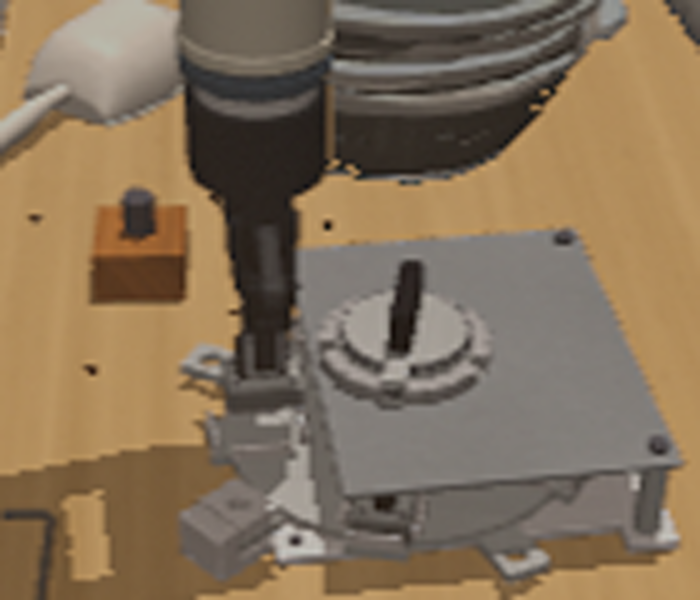

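Call:
{"fn": "carry_out", "kwargs": {"targets": [[[0.005, -0.0028, 0.01], 0, 0.006], [[0.005, -0.0028, 0.02], 0, 0.006], [[0.005, -0.0028, 0.02], 0, 0.006], [[0.005, -0.0028, 0.02], 0, 0.006], [[0.005, -0.0028, 0.02], 0, 0.006]]}}

```text
clock: 29.1
eef_pos: [0.4944, 0.0734, 0.0226]
orientation: [[-0.09, 0.996, 0.0], [0.996, 0.09, 0.0], [-0.0, 0.0, -1.0]]
contact_force: [0.2, 0.1, -0.1]
opening: 0.0111
```

```bash
python3 d.py .4947 .073 .037 95.3
```

```text
t 29.10 p [0.4944 0.0734 0.0501] th 95.19 open 0.0111 F [ 0.2  0.1 -0.1] M [0.01 0.02 0.02] j6 -88.1 tilt 0.00
shift [-0.0004  0.0003  0.0131] turn -0.11 rows 1
```

Call:
{"fn": "carry_out", "kwargs": {"targets": [[[-0.0003, 0, 0.004], 0, 0.006], [[-0.0003, 0, 0.008], 0, 0.006], [[-0.0003, 0, 0.0115], 0, 0.006], [[-0.0003, 0, 0.014], 0, 0.006], [[-0.0003, 0, 0.014], 0, 0.006]]}}

```text
clock: 29.6
eef_pos: [0.4942, 0.073, 0.0099]
orientation: [[-0.09, 0.996, -0.0], [0.996, 0.09, -0.0], [-0.0, -0.0, -1.0]]
contact_force: [-6.3, -0.1, 22.3]
opening: 0.011
```

```bash
python3 d.py .4947 .073 .037 95.3
```

```text
t 29.60 p [0.4942 0.073  0.0374] th 95.19 open 0.0110 F [-6.3 -0.1 22.3] M [-0.15  0.94  0.05] j6 -88.1 tilt 0.02
shift [-0.0001  0.0005  0.0004] turn -0.11 rows 1
```

Call:
{"fn": "carry_out", "kwargs": {"targets": [[[0, 0, -0.002], 0, 0.04], [[0, 0, -0.002], 0, 0.05], [[0, 0, -0.002], 0, 0.05], [[0, 0, -0.05], 0, 0.05], [[0, 0, -0.1], 0, 0.05]]}}

```text
clock: 30.1
eef_pos: [0.4924, 0.0728, 0.1074]
orientation: [[-0.09, 0.996, -0.006], [0.996, 0.09, -0.001], [-0.0, -0.006, -1.0]]
contact_force: [0.8, -0.2, -0.4]
opening: 0.0499
```

Call:
{"fn": "carry_out", "kwargs": {"targets": [[[0, 0, -0.01], 43, 0.05], [[0, 0, -0.01], 43, 0.05], [[0, 0, -0.01], 43, 0.05], [[0, 0, -0.01], 43, 0.05], [[0, 0, -0.01], 43, 0.05]], "force": 60}}

```text
clock: 30.6
eef_pos: [0.4941, 0.073, 0.1183]
orientation: [[0.618, 0.786, -0.0], [0.786, -0.618, -0.0], [-0.0, -0.0, -1.0]]
contact_force: [-0.3, 0.3, 0.4]
opening: 0.0499
```

```bash
python3 d.py .5796 .0808 .15 -12.7;  python3 - <<'E'
from h import *
im,d=r.camera("side"); P,u,v=cloud("side",d)
big(im,240,380,120,240,5,"pics/s6.png")
R=np.array([[.9957,-.0924],[.0924,.9957]]); 
q=(P[:,:2]-[.5796,.0808])@R
m=(abs(q[:,0]+.086)<.03)&(abs(q[:,1])<.02)&(P[:,2]>.05)&(P[:,2]<.08)
print(m.sum(), np.percentile(P[m][:,2],[5,50,95]), q[m].min(0),q[m].max(0))
E
```

```text
t 30.60 p [0.4941 0.073  0.1458] th 51.85 open 0.0499 F [-0.3  0.3  0.4] M [-0.03 -0.01 -0.02] j6 -44.8 tilt 0.03
shift [ 0.0589  0.0624 -0.0042] turn 64.55 rows 8
44 [0.05039191 0.05595526 0.05880502] [-0.10047762 -0.00701594] [-0.07131963  0.00626955]
```

View pics/s6.png

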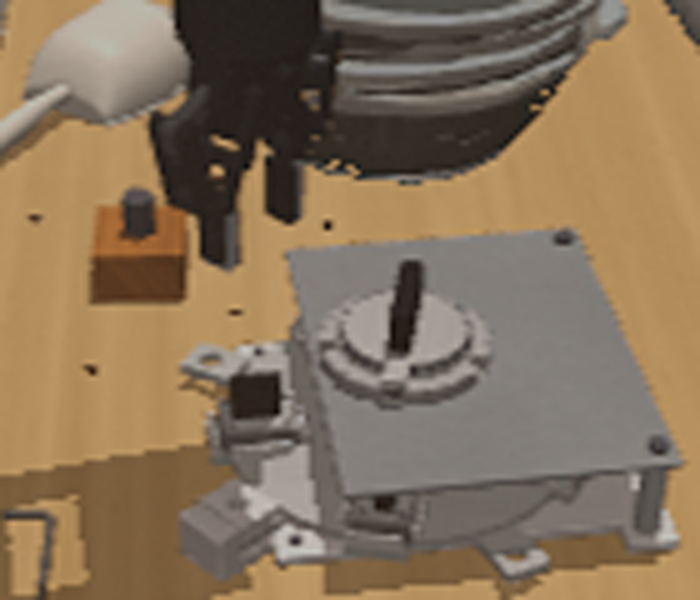

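Second cell is seated like the first. On to the ring.

Call:
{"fn": "carry_out", "kwargs": {"targets": [[[0.058, 0.062, 0], 43, 0.05], [[0.058, 0.062, 0], 43, 0.05], [[0.058, 0.062, 0], 43, 0.05], [[0.058, 0.062, 0], 43, 0.05], [[0.058, 0.062, 0], 43, 0.05]]}}

```text
clock: 31.15
eef_pos: [0.5787, 0.0809, 0.1179]
orientation: [[0.988, 0.158, -0.001], [0.158, -0.988, -0.0], [-0.001, -0.0, -1.0]]
contact_force: [-0.1, -0.3, 0.0]
opening: 0.05
```

Call:
{"fn": "carry_out", "kwargs": {"targets": [[[0, 0, 0], 21.6, 0.05], [[0, 0, 0], 21.6, 0.05], [[0, 0, 0], 21.6, 0.05], [[0, 0, 0], 21.6, 0.05]]}}

```text
clock: 31.55
eef_pos: [0.5786, 0.0809, 0.1182]
orientation: [[0.977, -0.212, -0.001], [-0.212, -0.977, -0.0], [-0.001, 0.0, -1.0]]
contact_force: [-0.0, 0.0, -0.8]
opening: 0.0498
```

```bash
python3 d.py .5796 .0808 .091 -12.6
```

```text
t 31.55 p [0.5786 0.0809 0.1457] th -12.25 open 0.0498 F [-0.   0.  -0.8] M [0.   0.01 0.01] j6 19.0 tilt 0.04
shift [ 0.001  -0.0001  0.0547] turn 0.35 rows 2
```

Call:
{"fn": "carry_out", "kwargs": {"targets": [[[0.001, 0, 0.04], 0.3, 0.05], [[0.001, 0, 0.0545], 0.3, 0.05], [[0.001, 0, 0.0545], 0.3, 0.05], [[0.001, 0, 0.0545], 0.3, 0.05], [[0.001, 0, 0.0545], 0.3, 0.05]]}}

```text
clock: 32.05
eef_pos: [0.5807, 0.0808, 0.0652]
orientation: [[0.976, -0.218, 0.002], [-0.218, -0.976, 0.0], [0.002, -0.001, -1.0]]
contact_force: [0.7, -0.7, -0.5]
opening: 0.05
```

```bash
python3 d.py .5796 .0808 .091 -12.6
```

```text
t 32.05 p [0.5807 0.0808 0.0927] th -12.61 open 0.0500 F [ 0.7 -0.7 -0.5] M [ 0.02 -0.05 -0.  ] j6 19.4 tilt 0.10
shift [-0.0011  0.0002  0.0017] turn -0.01 rows 1
```

Call:
{"fn": "carry_out", "kwargs": {"targets": [[[0, 0, 0], 0, 0.03], [[0, 0, 0], 0, 0.008], [[0, 0, 0], 0, 0.008], [[0, 0, 0], 0, 0.008], [[0, 0, 0], 0, 0.008]], "force": 60}}

```text
clock: 32.55
eef_pos: [0.5796, 0.0809, 0.0651]
orientation: [[0.976, -0.219, -0.0], [-0.219, -0.976, 0.0], [-0.0, -0.0, -1.0]]
contact_force: [-2.7, 0.6, 6.6]
opening: 0.0125
```

```bash
python3 d.py .5796 .0808 .091 -12.6
```

```text
t 32.55 p [0.5796 0.0809 0.0926] th -12.67 open 0.0125 F [-2.7  0.6  6.6] M [ 0.09  0.56 -0.07] j6 19.4 tilt 0.02
shift [-0.      0.0001  0.0016] turn -0.07 rows 1
```

Centred. Lift, then turn.

Call:
{"fn": "carry_out", "kwargs": {"targets": [[[0, 0, -0.004], 0, 0.008], [[0, 0, -0.008], 0, 0.008], [[0, 0, -0.012], 0, 0.008], [[0, 0, -0.014], 0, 0.008], [[0, 0, -0.014], 0, 0.008]]}}

```text
clock: 33.05
eef_pos: [0.5796, 0.0808, 0.078]
orientation: [[0.976, -0.219, -0.0], [-0.219, -0.976, 0.0], [-0.0, -0.0, -1.0]]
contact_force: [0.6, 3.5, -10.4]
opening: 0.0128
```

```bash
python3 d.py .5796 .0808 .0916 59.3
```

```text
t 33.05 p [0.5796 0.0808 0.1055] th -12.66 open 0.0128 F [  0.6   3.5 -10.4] M [ 0.49 -0.25 -0.05] j6 19.4 tilt 0.03
shift [0.     0.     0.0139] turn -71.96 rows 9
```

Call:
{"fn": "carry_out", "kwargs": {"targets": [[[0, 0, -0.0005], -7, 0.008], [[0, 0, -0.0005], -14, 0.008], [[0, 0, -0.0005], -22, 0.008], [[0, 0, -0.0005], -30, 0.008], [[0, 0, -0.0005], -37, 0.008]]}}

```text
clock: 33.55
eef_pos: [0.5795, 0.0808, 0.0782]
orientation: [[0.909, 0.417, -0.001], [0.417, -0.909, 0.0], [-0.001, -0.001, -1.0]]
contact_force: [1.5, 3.1, -9.6]
opening: 0.0127
```

Call:
{"fn": "carry_out", "kwargs": {"targets": [[[0, 0, 0], -8, 0.008], [[0, 0, 0], -16, 0.008], [[0, 0, 0], -24, 0.008], [[0, 0, 0], -31, 0.008], [[0, 0, 0], -35.0, 0.008]]}}

```text
clock: 34.05
eef_pos: [0.5795, 0.0808, 0.0782]
orientation: [[0.506, 0.862, -0.001], [0.862, -0.506, 0.0], [-0.0, -0.001, -1.0]]
contact_force: [0.9, 3.4, -9.0]
opening: 0.0126
```

Call:
{"fn": "carry_out", "kwargs": {"targets": [[[0, 0, 0], 0, 0.008], [[0, 0, 0], 0, 0.008]]}}

```text
clock: 34.25
eef_pos: [0.5795, 0.0808, 0.0783]
orientation: [[0.511, 0.859, -0.001], [0.859, -0.511, 0.0], [-0.0, -0.001, -1.0]]
contact_force: [0.8, 3.3, -9.2]
opening: 0.0129
```

```bash
python3 d.py .5796 .0808 .0916 59.3
```

```text
t 34.25 p [0.5795 0.0808 0.1058] th 59.24 open 0.0129 F [ 0.8  3.3 -9.2] M [ 0.63 -0.17  0.04] j6 -52.5 tilt 0.04
shift [0.0001 0.0001 0.0142] turn -0.06 rows 1
```

Call:
{"fn": "carry_out", "kwargs": {"targets": [[[0, 0, 0.004], -0.1, 0.008], [[0, 0, 0.008], -0.1, 0.008], [[0, 0, 0.012], -0.1, 0.008], [[0, 0, 0.0145], -0.1, 0.008], [[0, 0, 0.0145], -0.1, 0.008]]}}

```text
clock: 34.75
eef_pos: [0.5797, 0.0808, 0.0651]
orientation: [[0.509, 0.861, -0.0], [0.861, -0.509, 0.0], [-0.0, -0.0, -1.0]]
contact_force: [-6.2, 4.3, 5.3]
opening: 0.0127
```

```bash
python3 d.py .5796 .0808 .0916 59.3
```

```text
t 34.75 p [0.5797 0.0808 0.0926] th 59.42 open 0.0127 F [-6.2  4.3  5.3] M [ 0.68  0.89 -0.04] j6 -52.7 tilt 0.03
shift [-0.     -0.0001  0.001 ] turn 0.12 rows 1
```

Call:
{"fn": "carry_out", "kwargs": {"targets": [[[0, 0, 0], 0, 0.05], [[0, 0, 0], 0, 0.05], [[0, 0, -0.03], 0, 0.05], [[0, 0, -0.07], 0, 0.05], [[0, 0, -0.07], 0, 0.05]]}}

```text
clock: 35.25
eef_pos: [0.5842, 0.0807, 0.1395]
orientation: [[0.509, 0.861, 0.01], [0.861, -0.509, 0.001], [0.006, 0.008, -1.0]]
contact_force: [1.1, 0.3, 0.1]
opening: 0.05
```

```bash
python3 cells.py k3; python3 d.py .430 -.3315 .13 72
```

```text
side xy [ 0.4457 -0.2421] long 31 short 12 rib ang 103.1 bgr [ 24.  42. 158.] ztop 0.043
side xy [ 0.4304 -0.3313] long 30 short 13 rib ang 162.9 bgr [36. 47. 61.] ztop 0.044
side xy [ 0.5137 -0.3714] long 31 short 12 rib ang 98.0 bgr [ 51. 119.  58.] ztop 0.043
side bar top [0.1103 0.1137] ((579.4201049804688, 80.12196350097656), (15.571547508239746, 55.76776885986328), 56.36998748779297)
top xy [ 0.5134 -0.3711] long 30 short 12 rib ang 98.4 bgr [ 76. 158.  85.] ztop 0.045
top xy [ 0.4455 -0.2416] long 30 short 11 rib ang 104.4 bgr [ 54.  71. 216.] ztop 0.046
top xy [ 0.4303 -0.3312] long 30 short 12 rib ang 161.4 bgr [61. 74. 85.] ztop 0.046
t 35.35 p [0.5811 0.0804 0.163 ] th 59.43 open 0.0503 F [-0.3 -0.3 -0.2] M [-0.03  0.   -0.02] j6 -52.7 tilt 0.20
shift [-0.4315  0.0794  0.033 ] turn -12.57 rows 9
```

View pics/k3_a.png

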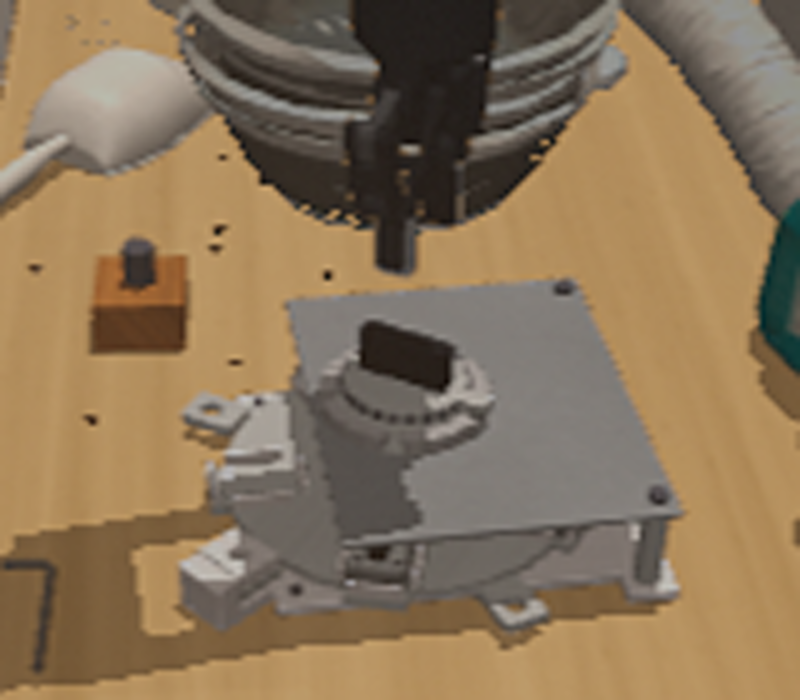

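Call:
{"fn": "carry_out", "kwargs": {"targets": [[[-0.43, 0.079, 0.03], -12.7, 0.05], [[-0.43, 0.079, 0.03], -12.7, 0.05], [[-0.43, 0.079, 0.03], -12.7, 0.05], [[-0.43, 0.079, 0.03], -12.7, 0.05], [[-0.43, 0.079, 0.03], -12.7, 0.05]]}}

```text
clock: 35.85
eef_pos: [0.4929, -0.1532, 0.1159]
orientation: [[0.306, 0.952, -0.002], [0.952, -0.306, 0.0], [-0.0, -0.002, -1.0]]
contact_force: [0.7, -0.1, -0.3]
opening: 0.0501
```

```bash
python3 d.py .4303 -.3313 .12 72.2
```

```text
t 35.85 p [ 0.4929 -0.1532  0.1434] th 72.17 open 0.0501 F [ 0.7 -0.1 -0.3] M [0.01 0.01 0.  ] j6 -90.7 tilt 0.10
shift [-0.1887 -0.0051  0.0234] turn -0.03 rows 4
```

Call:
{"fn": "carry_out", "kwargs": {"targets": [[[-0.186, -0.004, 0.023], 0, 0.05], [[-0.186, -0.004, 0.023], 0, 0.05], [[-0.186, -0.004, 0.023], 0, 0.05], [[-0.186, -0.004, 0.023], 0, 0.05], [[-0.186, -0.004, 0.023], 0, 0.05]]}}

```text
clock: 36.35
eef_pos: [0.4315, -0.331, 0.0924]
orientation: [[0.311, 0.95, -0.002], [0.95, -0.311, 0.0], [-0.0, -0.002, -1.0]]
contact_force: [-0.0, 0.8, 0.5]
opening: 0.0501
```

Call:
{"fn": "carry_out", "kwargs": {"targets": [[[0, 0, 0], 0, 0.05], [[0, 0, 0], 0, 0.05]]}}

```text
clock: 36.55
eef_pos: [0.4334, -0.3265, 0.0934]
orientation: [[0.306, 0.952, -0.001], [0.952, -0.306, 0.001], [0.001, -0.002, -1.0]]
contact_force: [-0.6, -0.5, -0.3]
opening: 0.05
```

```bash
python3 cells.py k4; python3 d.py .4303 -.3313 .0205 72.2
```

```text
side xy [ 0.4464 -0.2449] long 25 short 12 rib ang 103.7 bgr [ 23.  39. 157.] ztop 0.043
side xy [ 0.4303 -0.3318] long 30 short 14 rib ang 164.6 bgr [31. 42. 54.] ztop 0.044
side xy [ 0.5135 -0.3718] long 29 short 12 rib ang 98.1 bgr [ 53. 123.  59.] ztop 0.044
side bar top [0.11   0.1137] ((580.6306762695312, 80.0226821899414), (16.78470230102539, 55.827152252197266), 57.40825271606445)
top xy [ 0.5133 -0.3711] long 30 short 12 rib ang 99.1 bgr [ 75. 155.  82.] ztop 0.044
top xy [ 0.4455 -0.2416] long 30 short 11 rib ang 104.5 bgr [ 52.  68. 212.] ztop 0.044
top xy [ 0.425 -0.33 ] long 19 short 13 rib ang 161.6 bgr [50. 62. 71.] ztop 0.047
top bar top [0.1121 0.1155] ((578.0711059570312, 78.2353744506836), (14.223343849182129, 55.59904479980469), 59.34538650512695)
t 36.65 p [ 0.434  -0.3263  0.1214] th 72.23 open 0.0501 F [ 0.7  0.  -1.3] M [-0.03  0.07  0.01] j6 -110.4 tilt 0.04
shift [-0.0059 -0.002   0.1009] turn 0.03 rows 3
```

Call:
{"fn": "carry_out", "kwargs": {"targets": [[[-0.0055, -0.002, 0.05], -0.3, 0.05], [[-0.0055, -0.002, 0.085], -0.3, 0.05], [[-0.0055, -0.002, 0.1], -0.3, 0.05], [[-0.0055, -0.002, 0.1], -0.3, 0.05], [[-0.0055, -0.002, 0.1], -0.3, 0.05]], "force": 40}}

```text
clock: 37.15
eef_pos: [0.431, -0.332, -0.0051]
orientation: [[0.301, 0.954, 0.001], [0.954, -0.301, -0.0], [-0.0, 0.001, -1.0]]
contact_force: [-0.3, 0.4, 1.4]
opening: 0.0497
```

Call:
{"fn": "carry_out", "kwargs": {"targets": [[[0, 0, 0], 0, 0.05]]}}

```text
clock: 37.25
eef_pos: [0.4315, -0.3327, -0.0042]
orientation: [[0.301, 0.954, 0.002], [0.954, -0.301, -0.002], [-0.001, 0.003, -1.0]]
contact_force: [-0.2, 1.3, 0.2]
opening: 0.0501
```

```bash
python3 d.py .4303 -.3315 .0205 72.2
```

```text
t 37.25 p [ 0.4315 -0.3327  0.0233] th 72.47 open 0.0501 F [-0.2  1.3  0.2] M [ 0.   -0.01 -0.03] j6 -111.4 tilt 0.16
shift [ 0.0008 -0.0015  0.0028] turn 0.27 rows 1
```

Call:
{"fn": "carry_out", "kwargs": {"targets": [[[0.0005, -0.001, 0.002], 0, 0.03], [[0.0005, -0.001, 0.002], 0, 0.006], [[0.0005, -0.001, 0.002], 0, 0.006], [[0.0005, -0.001, 0.002], 0, 0.006], [[0.0005, -0.001, 0.002], 0, 0.006]], "force": 40}}

```text
clock: 37.75
eef_pos: [0.4297, -0.3316, -0.0071]
orientation: [[0.302, 0.953, 0.001], [0.953, -0.302, -0.001], [-0.0, 0.001, -1.0]]
contact_force: [-1.5, 1.4, 7.3]
opening: 0.0113
```

```bash
python3 d.py .4303 -.3315 .0205 72.2
```

```text
t 37.75 p [ 0.4297 -0.3316  0.0204] th 72.43 open 0.0113 F [-1.5  1.4  7.3] M [0.14 0.2  0.01] j6 -111.4 tilt 0.06
shift [ 0.0003  0.0005 -0.0001] turn 0.23 rows 1
```

Call:
{"fn": "carry_out", "kwargs": {"targets": [[[0, 0, -0.05], 0, 0.006], [[0, 0, -0.1], 0, 0.006], [[0, 0, -0.1], 0, 0.006], [[0, 0, -0.1], 0, 0.006]]}}

```text
clock: 38.15
eef_pos: [0.43, -0.3319, 0.0935]
orientation: [[0.302, 0.953, 0.002], [0.953, -0.302, -0.002], [-0.001, 0.003, -1.0]]
contact_force: [-0.7, -0.3, -0.5]
opening: 0.0107
```

```bash
python3 d.py .4947 .073 .12 95.3
```

```text
t 38.15 p [ 0.43   -0.3319  0.121 ] th 72.43 open 0.0107 F [-0.7 -0.3 -0.5] M [ 0.03 -0.05  0.05] j6 -111.4 tilt 0.17
shift [ 0.4056 -0.0605  0.001 ] turn -22.87 rows 9
```

Call:
{"fn": "carry_out", "kwargs": {"targets": [[[0.405, -0.06, 0], -22.8, 0.006], [[0.405, -0.06, 0], -22.8, 0.006], [[0.405, -0.06, 0], -22.8, 0.006], [[0.405, -0.06, 0], -22.8, 0.006], [[0.405, -0.06, 0], -22.8, 0.006]]}}

```text
clock: 38.65
eef_pos: [0.4677, -0.0824, 0.0907]
orientation: [[-0.091, 0.996, -0.003], [0.996, 0.091, 0.001], [0.001, -0.003, -1.0]]
contact_force: [1.4, -0.1, -0.5]
opening: 0.0112
```

```bash
python3 d.py .4935 .073 .12 95.3
```

```text
t 38.65 p [ 0.4677 -0.0824  0.1182] th 95.21 open 0.0112 F [ 1.4 -0.1 -0.5] M [-0.01 -0.06  0.02] j6 -106.6 tilt 0.17
shift [ 0.1524  0.0398 -0.0018] turn -0.09 rows 4
```

Call:
{"fn": "carry_out", "kwargs": {"targets": [[[0.152, 0.039, 0], 0, 0.006], [[0.152, 0.039, 0], 0, 0.006], [[0.152, 0.039, 0], 0, 0.006], [[0.152, 0.039, 0], 0, 0.006], [[0.152, 0.039, 0.03], 0, 0.006]]}}

```text
clock: 39.15
eef_pos: [0.496, 0.0726, 0.0631]
orientation: [[-0.095, 0.995, 0.004], [0.995, 0.095, 0.001], [0.0, 0.004, -1.0]]
contact_force: [1.3, -0.3, -1.1]
opening: 0.0112
```

Call:
{"fn": "carry_out", "kwargs": {"targets": [[[0, 0, 0], 0, 0.006], [[0, 0, 0], 0, 0.006], [[0, 0, 0], 0, 0.006]]}}

```text
clock: 39.45
eef_pos: [0.4939, 0.0698, 0.0624]
orientation: [[-0.09, 0.996, -0.0], [0.996, 0.09, -0.0], [-0.0, -0.001, -1.0]]
contact_force: [0.2, -0.3, -0.5]
opening: 0.011
```

```bash
python3 d.py .4935 .073 .05 95.3
```

```text
t 39.45 p [0.4939 0.0698 0.0899] th 95.17 open 0.0110 F [ 0.2 -0.3 -0.5] M [-0.02  0.07 -0.  ] j6 -88.5 tilt 0.03
shift [ 0.0033 -0.0001  0.0399] turn -0.13 rows 1
```

Call:
{"fn": "carry_out", "kwargs": {"targets": [[[0.0032, 0, 0.025], 0, 0.006], [[0.0032, 0, 0.04], 0, 0.006], [[0.0032, 0, 0.04], 0, 0.006], [[0.0032, 0, 0.04], 0, 0.006], [[0.0032, 0, 0.04], 0, 0.006]]}}

```text
clock: 39.95
eef_pos: [0.4946, 0.0734, 0.0232]
orientation: [[-0.091, 0.996, 0.002], [0.996, 0.091, 0.0], [0.0, 0.002, -1.0]]
contact_force: [0.1, 0.2, -1.3]
opening: 0.0109
```

```bash
python3 d.py .4935 .073 .036 95.3;  python3 - <<'E'
from h import *
im,d=r.camera("side"); big(im,240,380,120,240,5,"pics/s7.png")
E
```

```text
t 39.95 p [0.4946 0.0734 0.0507] th 95.21 open 0.0109 F [ 0.1  0.2 -1.3] M [ 0.02 -0.04 -0.01] j6 -88.1 tilt 0.10
shift [-0.0003 -0.0011  0.0147] turn -0.09 rows 1
```

View pics/s7.png

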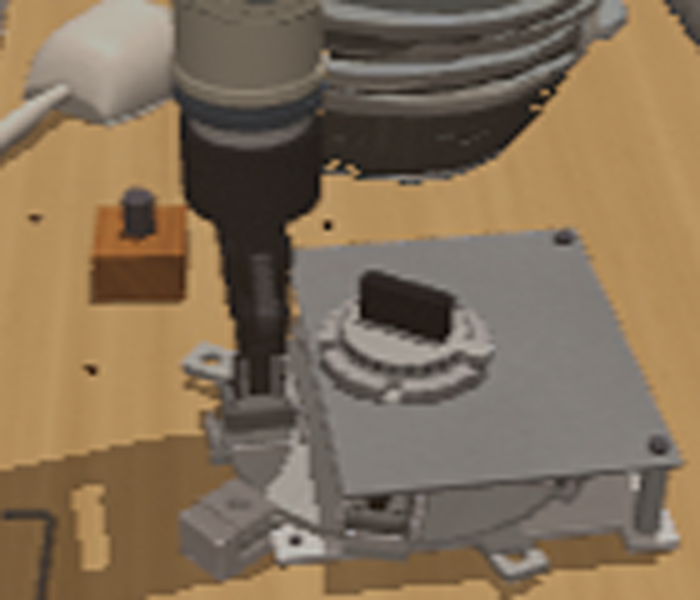

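Call:
{"fn": "carry_out", "kwargs": {"targets": [[[-0.0003, -0.0005, 0.004], 0, 0.006], [[-0.0003, -0.0005, 0.008], 0, 0.006], [[-0.0003, -0.0005, 0.0115], 0, 0.006], [[-0.0003, -0.0005, 0.0145], 0, 0.006], [[-0.0003, -0.0005, 0.0145], 0, 0.006]]}}

```text
clock: 40.5
eef_pos: [0.4931, 0.0733, 0.0088]
orientation: [[-0.091, 0.996, -0.0], [0.996, 0.091, -0.0], [-0.0, -0.0, -1.0]]
contact_force: [-5.6, -1.4, 23.3]
opening: 0.0111
```

```bash
python3 d.py .4935 .073 .036 95.3
```

```text
t 40.50 p [0.4931 0.0733 0.0363] th 95.25 open 0.0111 F [-5.6 -1.4 23.3] M [-0.13  0.95  0.01] j6 -88.2 tilt 0.03
shift [-0.0003  0.0004  0.0003] turn -0.05 rows 1
```

Seated. Release, rise, go to the ring at θ≈59.3.

Call:
{"fn": "carry_out", "kwargs": {"targets": [[[0, 0, -0.002], 0, 0.04], [[0, 0, -0.002], 0, 0.05], [[0, 0, -0.002], 0, 0.05], [[0, 0, -0.05], 0, 0.05], [[0, 0, -0.1], 0, 0.05]]}}

```text
clock: 41.0
eef_pos: [0.4913, 0.073, 0.1064]
orientation: [[-0.091, 0.996, -0.006], [0.996, 0.091, -0.001], [-0.0, -0.006, -1.0]]
contact_force: [1.4, 0.2, 0.1]
opening: 0.0501
```

Call:
{"fn": "carry_out", "kwargs": {"targets": [[[0, 0, -0.01], 35.9, 0.05], [[0, 0, -0.01], 35.9, 0.05], [[0, 0, -0.01], 35.9, 0.05], [[0, 0, -0.01], 35.9, 0.05], [[0, 0, -0.01], 35.9, 0.05]], "force": 60}}

```text
clock: 41.5
eef_pos: [0.4931, 0.0733, 0.1174]
orientation: [[0.512, 0.859, -0.0], [0.859, -0.512, -0.0], [-0.0, -0.0, -1.0]]
contact_force: [0.2, 0.0, 0.3]
opening: 0.05
```

```bash
python3 d.py .5796 .0808 .145 59.4;  python3 - <<'E'
from h import *
im,d=r.camera("side"); P,u,v=cloud("side",d)
big(im,240,380,120,240,5,"pics/s8.png")
R=np.array([[.9957,-.0924],[.0924,.9957]]); 
q=(P[:,:2]-[.5796,.0808])@R
m=(abs(q[:,0]+.086)<.03)&(abs(q[:,1])<.02)&(P[:,2]>.05)&(P[:,2]<.08)
print(m.sum(), np.percentile(P[m][:,2],[5,50,95]), q[m].min(0),q[m].max(0))
E
```

```text
t 41.50 p [0.4931 0.0733 0.1449] th 59.20 open 0.0500 F [0.2 0.  0.3] M [-0.02  0.01 -0.04] j6 -52.1 tilt 0.03
shift [ 0.0508  0.0705 -0.0001] turn -0.20 rows 2
42 [0.05134777 0.05595711 0.05817717] [-0.10031318 -0.00559875] [-0.07128127  0.00673636]
```

Call:
{"fn": "carry_out", "kwargs": {"targets": [[[0.051, 0.0705, 0], -0.2, 0.05], [[0.051, 0.0705, 0], -0.2, 0.05], [[0.051, 0.0705, 0.03], -0.2, 0.05], [[0.051, 0.0705, 0.03], -0.2, 0.05], [[0.051, 0.0705, 0.03], -0.2, 0.05]]}}

```text
clock: 42.05
eef_pos: [0.5783, 0.081, 0.0868]
orientation: [[0.505, 0.863, -0.004], [0.863, -0.505, -0.0], [-0.002, -0.003, -1.0]]
contact_force: [-0.2, -0.1, 0.1]
opening: 0.0495
```

```bash
python3 d.py .5796 .0808 .092 59.4
```

```text
t 42.05 p [0.5783 0.081  0.1143] th 59.65 open 0.0495 F [-0.2 -0.1  0.1] M [ 0.01 -0.07 -0.01] j6 -52.8 tilt 0.21
shift [0.0005 0.0012 0.0223] turn 0.25 rows 1
```

Call:
{"fn": "carry_out", "kwargs": {"targets": [[[0, 0, 0.022], 0.2, 0.05], [[0, 0, 0.022], 0.2, 0.05], [[0, 0, 0.022], 0.2, 0.05], [[0, 0, 0.022], 0.2, 0.05]]}}

```text
clock: 42.45
eef_pos: [0.5804, 0.0813, 0.067]
orientation: [[0.51, 0.86, 0.001], [0.86, -0.51, 0.0], [0.001, 0.001, -1.0]]
contact_force: [0.3, 0.2, -0.7]
opening: 0.0499
```

```bash
python3 d.py .5796 .0808 .092 59.4
```

```text
t 42.45 p [0.5804 0.0813 0.0945] th 59.37 open 0.0499 F [ 0.3  0.2 -0.7] M [0.07 0.02 0.01] j6 -52.6 tilt 0.08
shift [-0.0008 -0.0004  0.0025] turn -0.03 rows 1
```

Call:
{"fn": "carry_out", "kwargs": {"targets": [[[0, 0, 0], 0, 0.03], [[0, 0, 0], 0, 0.008], [[0, 0, 0], 0, 0.008], [[0, 0, 0], 0, 0.008], [[0, 0, 0], 0, 0.008]], "force": 60}}

```text
clock: 42.95
eef_pos: [0.5799, 0.0807, 0.0665]
orientation: [[0.51, 0.86, 0.0], [0.86, -0.51, -0.001], [-0.001, 0.0, -1.0]]
contact_force: [-3.0, -2.2, 7.5]
opening: 0.0124
```

```bash
python3 d.py .5796 .0808 .092 59.4
```

```text
t 42.95 p [0.5799 0.0807 0.094 ] th 59.36 open 0.0124 F [-3.  -2.2  7.5] M [-0.42  0.35  0.09] j6 -52.5 tilt 0.04
shift [-0.0001 -0.0003  0.002 ] turn -0.04 rows 1
```

Call:
{"fn": "carry_out", "kwargs": {"targets": [[[0, 0, -0.004], 0, 0.008], [[0, 0, -0.008], 0, 0.008], [[0, 0, -0.012], 0, 0.008], [[0, 0, -0.0145], 0, 0.008], [[0, 0, -0.0145], 0, 0.008]]}}

```text
clock: 43.45
eef_pos: [0.5798, 0.0808, 0.0801]
orientation: [[0.51, 0.86, -0.0], [0.86, -0.51, -0.001], [-0.001, 0.0, -1.0]]
contact_force: [3.2, -4.2, -9.0]
opening: 0.0124
```

```bash
python3 d.py .5796 .0808 .092 131.4
```

```text
t 43.45 p [0.5798 0.0808 0.1076] th 59.35 open 0.0124 F [ 3.2 -4.2 -9. ] M [-0.71 -0.56  0.09] j6 -52.5 tilt 0.03
shift [-0.0001 -0.0002  0.0156] turn -72.05 rows 9
```

Call:
{"fn": "carry_out", "kwargs": {"targets": [[[0, 0, 0], -7, 0.008], [[0, 0, 0], -14, 0.008], [[0, 0, 0], -22, 0.008], [[0, 0, 0], -30, 0.008], [[0, 0, 0], -37, 0.008]]}}

```text
clock: 43.95
eef_pos: [0.5798, 0.081, 0.0798]
orientation: [[-0.115, 0.993, -0.0], [0.993, 0.115, -0.0], [-0.0, -0.0, -1.0]]
contact_force: [3.4, -3.9, -9.9]
opening: 0.0126
```

Call:
{"fn": "carry_out", "kwargs": {"targets": [[[0, 0, 0], -8, 0.008], [[0, 0, 0], -16, 0.008], [[0, 0, 0], -24, 0.008], [[0, 0, 0], -31, 0.008], [[0, 0, 0], -35.0, 0.008]]}}

```text
clock: 44.45
eef_pos: [0.5797, 0.0812, 0.0798]
orientation: [[-0.664, 0.748, -0.0], [0.748, 0.664, 0.0], [0.0, -0.0, -1.0]]
contact_force: [2.9, -2.5, -9.8]
opening: 0.0127
```

Call:
{"fn": "carry_out", "kwargs": {"targets": [[[0, 0, 0], 0, 0.008], [[0, 0, 0], 0, 0.008]]}}

```text
clock: 44.65
eef_pos: [0.5797, 0.0812, 0.0799]
orientation: [[-0.659, 0.752, -0.0], [0.752, 0.659, -0.0], [0.0, -0.0, -1.0]]
contact_force: [3.0, -2.2, -9.1]
opening: 0.0126
```

```bash
python3 d.py .5796 .0808 .092 131.4
```

```text
t 44.65 p [0.5797 0.0812 0.1074] th 131.24 open 0.0126 F [ 3.  -2.2 -9.1] M [-0.43 -0.52  0.01] j6 -124.4 tilt 0.03
shift [-0.0002 -0.0003  0.0154] turn -0.16 rows 1
```

Call:
{"fn": "carry_out", "kwargs": {"targets": [[[0, 0, 0.004], -0.1, 0.008], [[0, 0, 0.008], -0.1, 0.008], [[0, 0, 0.012], -0.1, 0.008], [[0, 0, 0.0145], -0.1, 0.008], [[0, 0, 0.0145], -0.1, 0.008]]}}

```text
clock: 45.15
eef_pos: [0.5798, 0.0812, 0.0665]
orientation: [[-0.662, 0.75, -0.0], [0.75, 0.662, -0.0], [0.0, -0.0, -1.0]]
contact_force: [-2.0, -3.9, 3.1]
opening: 0.0124
```

```bash
python3 d.py .5796 .0808 .0916 131.4
```

```text
t 45.15 p [0.5798 0.0812 0.094 ] th 131.42 open 0.0124 F [-2.  -3.9  3.1] M [-0.52  0.38 -0.05] j6 -124.6 tilt 0.02
shift [-0.0001 -0.0004  0.0024] turn 0.02 rows 1
```

Call:
{"fn": "carry_out", "kwargs": {"targets": [[[0, 0, 0], 0, 0.05], [[0, 0, 0], 0, 0.05], [[0, 0, -0.03], 0, 0.05], [[0, 0, -0.07], 0, 0.05], [[0, 0, -0.07], 0, 0.05]]}}

```text
clock: 45.65
eef_pos: [0.5838, 0.0821, 0.1409]
orientation: [[-0.662, 0.75, 0.009], [0.75, 0.662, 0.002], [-0.005, 0.008, -1.0]]
contact_force: [1.3, 0.1, 0.3]
opening: 0.0501
```

Call:
{"fn": "carry_out", "kwargs": {"targets": [[[0, 0, 0], 40, 0.05], [[0, 0, 0], 40, 0.05], [[0, 0, 0], 40, 0.05], [[0, 0, 0], 40, 0.05], [[0, 0, 0], 40, 0.05]]}}

```text
clock: 46.15
eef_pos: [0.5798, 0.0815, 0.1353]
orientation: [[-0.02, 1.0, -0.0], [1.0, 0.02, 0.0], [0.0, -0.0, -1.0]]
contact_force: [0.5, 0.5, 0.4]
opening: 0.0499
```

```bash
python3 cells.py k5; python3 d.py .4225 .2605 .15 60
python3 - <<'E'
from h import *
for c in CI:
    im,d=r.camera(c); P,u,v=cloud(c,d)
    big(im,*( (190,330,200,280) if c=="top" else (240,300,140,200)),*((5,) if c=="top" else (8,)),f"pics/pin_{c}.png")
    m=(P[:,0]>.36)&(P[:,0]<.5)&(P[:,1]>.2)&(P[:,1]<.32)
    Q=P[m&(P[:,2]>.045)&(P[:,2]<.08)]; print(c,"pin n",len(Q),Q.mean(0).round(4),np.percentile(Q,[2,98],axis=0).round(4))
    T=Q[Q[:,2]>.0585]; print("  top face",len(T),T.mean(0).round(4),cv2.minEnclosingCircle(T[:,:2].astype(np.float32)*1000))
E
```

```text
side xy [ 0.4458 -0.2425] long 31 short 12 rib ang 103.9 bgr [ 24.  42. 157.] ztop 0.043
side xy [ 0.5136 -0.3717] long 30 short 12 rib ang 97.5 bgr [ 51. 119.  58.] ztop 0.044
side bar top [0.1107 0.114 ] ((580.331787109375, 79.3235855102539), (58.54026794433594, 15.37666130065918), 39.34619903564453)
top xy [ 0.5133 -0.3706] long 30 short 12 rib ang 98.4 bgr [ 77. 158.  86.] ztop 0.047
top xy [ 0.4457 -0.2422] long 31 short 11 rib ang 104.4 bgr [ 54.  71. 216.] ztop 0.046
t 46.25 p [0.5798 0.0815 0.1628] th 91.40 open 0.0500 F [-0.4  1.2  1.1] M [ 0.04 -0.02 -0.02] j6 -84.6 tilt 0.02
shift [ 0.1828 -0.1529  0.0128] turn 31.40 rows 5
side pin n 46 [0.4243 0.2593 0.0568] [[0.4149 0.2525 0.046 ]
 [0.4339 0.27   0.0641]]
  top face 22 [0.4237 0.2615 0.0625] ((421.94329833984375, 264.36566162109375), 12.189650535583496)<stdin>:6: RuntimeWarning: Mean of empty slice.
  ret = um.true_divide(
Traceback (most recent call last):
IndexError: index -1 is out of bounds for axis 0 with size 0
```

View pics/k5_a.png

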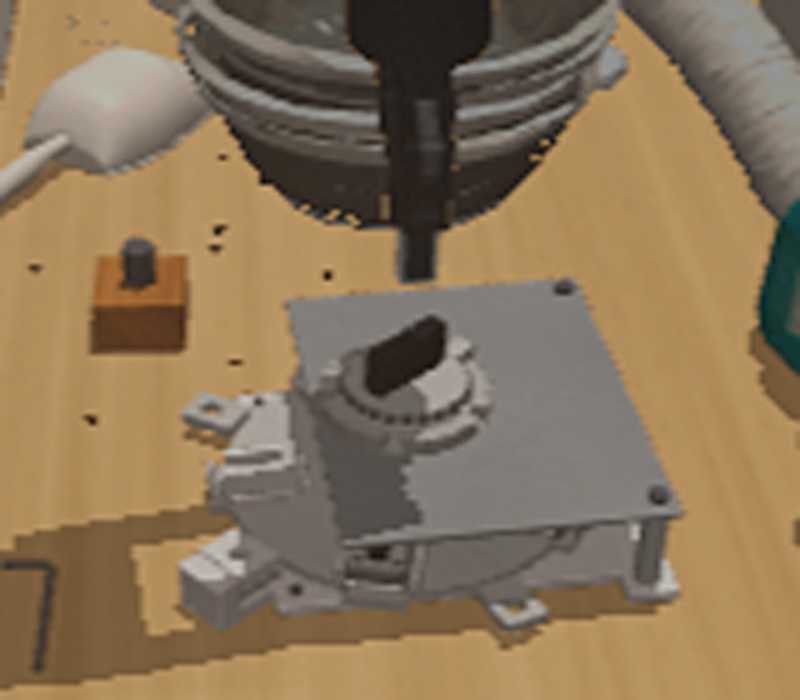

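View pics/pin_top.png

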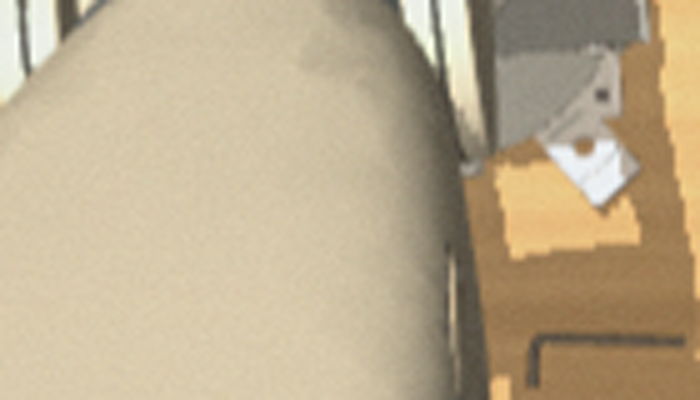

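```bash
python3 d.py .4224 .263 .14 5.3
```

```text
t 46.35 p [0.5799 0.0814 0.1629] th 91.60 open 0.0503 F [0.9 0.6 0.1] M [ 0.06  0.03 -0.  ] j6 -84.8 tilt 0.01
shift [ 0.1859 -0.1523  0.0229] turn 86.30 rows 11
```

Call:
{"fn": "carry_out", "kwargs": {"targets": [[[0.186, -0.152, 0.02], 43, 0.06], [[0.186, -0.152, 0.02], 43, 0.06], [[0.186, -0.152, 0.02], 43, 0.06], [[0.186, -0.152, 0.02], 43, 0.06], [[0.186, -0.152, 0.02], 43, 0.06]], "force": 20}}

```text
clock: 46.85
eef_pos: [0.4271, 0.2592, 0.1162]
orientation: [[0.628, 0.779, 0.0], [0.779, -0.628, 0.0], [0.001, 0.0, -1.0]]
contact_force: [-0.1, 0.5, -1.3]
opening: 0.0598
```

Call:
{"fn": "carry_out", "kwargs": {"targets": [[[0, 0, 0], 43, 0.06], [[0, 0, 0], 43, 0.06], [[0, 0, 0], 43, 0.06], [[0, 0, 0], 43, 0.06], [[0, 0, 0], 43, 0.06]]}}

```text
clock: 47.35
eef_pos: [0.4283, 0.2581, 0.1162]
orientation: [[0.99, 0.142, 0.0], [0.142, -0.99, 0.0], [0.0, -0.0, -1.0]]
contact_force: [0.8, -0.2, -0.7]
opening: 0.0602
```

Call:
{"fn": "carry_out", "kwargs": {"targets": [[[0, 0, 0], 0, 0.06], [[0, 0, 0], 0, 0.06]]}}

```text
clock: 47.55
eef_pos: [0.4284, 0.258, 0.1162]
orientation: [[0.989, 0.15, 0.0], [0.15, -0.989, 0.0], [0.0, -0.0, -1.0]]
contact_force: [-0.6, -0.7, 0.3]
opening: 0.0598
```

```bash
python3 d.py .4224 .263 .08 5.3;python3 d.py .4224 .263 .041 5.3
```

```text
t 47.55 p [0.4284 0.258  0.1437] th 8.65 open 0.0598 F [-0.6 -0.7  0.3] M [ 0.06 -0.02 -0.04] j6 21.0 tilt 0.01
shift [-0.0051 -0.0059  0.0637] turn 3.35 rows 2
t 47.55 p [0.4284 0.258  0.1437] th 8.65 open 0.0598 F [-0.6 -0.7  0.3] M [ 0.06 -0.02 -0.04] j6 21.0 tilt 0.01
shift [-0.0051 -0.0059  0.1027] turn 3.35 rows 3
```

Call:
{"fn": "carry_out", "kwargs": {"targets": [[[-0.005, -0.006, 0.03], 3.3, 0.06], [[-0.005, -0.006, 0.06], 3.3, 0.06], [[-0.005, -0.006, 0.06], 3.3, 0.06], [[-0.005, -0.006, 0.06], 3.3, 0.06]]}}

```text
clock: 47.95
eef_pos: [0.4224, 0.263, 0.0563]
orientation: [[0.996, 0.09, -0.001], [0.09, -0.996, -0.001], [-0.001, 0.001, -1.0]]
contact_force: [0.5, -0.1, 0.2]
opening: 0.0601
```

```bash
python3 d.py .4224 .263 .041 5.3
python3 - <<'E'
from h import *
im,d=r.camera("side"); big(im,230,310,120,200,7,"pics/pin_s.png")
E
```

```text
t 47.95 p [0.4224 0.263  0.0838] th 5.19 open 0.0601 F [ 0.5 -0.1  0.2] M [ 0.02 -0.    0.03] j6 25.4 tilt 0.07
shift [0.     0.     0.0428] turn -0.11 rows 1
```

View pics/pin_s.png

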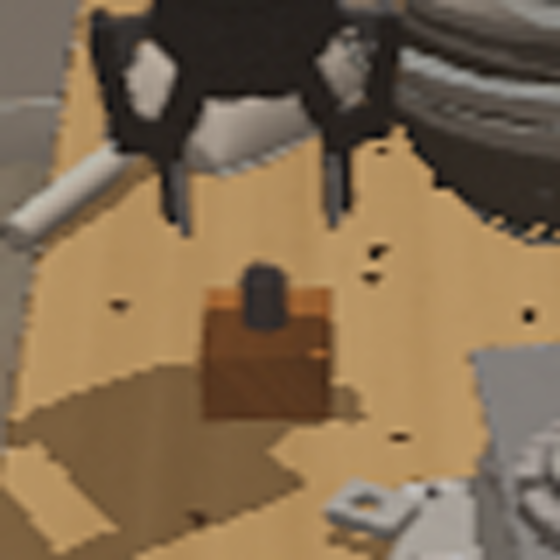

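Fingers straddle the pin head in x. Descend and close gently.

Call:
{"fn": "carry_out", "kwargs": {"targets": [[[0, 0, 0.025], 0, 0.06], [[0, 0, 0.042], 0, 0.06], [[0, 0, 0.042], 0, 0.06], [[0, 0, 0.042], 0, 0.06], [[0, 0, 0.042], 0, 0.06]]}}

```text
clock: 48.5
eef_pos: [0.4236, 0.2637, 0.0157]
orientation: [[0.996, 0.088, 0.002], [0.088, -0.996, 0.001], [0.002, -0.001, -1.0]]
contact_force: [0.2, 0.3, -0.7]
opening: 0.0598
```

Call:
{"fn": "carry_out", "kwargs": {"targets": [[[0, 0, 0], 0, 0.04], [[0, 0, 0], 0, 0.015], [[0, 0, 0], 0, 0.015], [[0, 0, 0], 0, 0.015], [[0, 0, 0], 0, 0.015]], "force": 20}}

```text
clock: 49.0
eef_pos: [0.4228, 0.2633, 0.0147]
orientation: [[0.996, 0.088, 0.001], [0.088, -0.996, 0.0], [0.001, -0.0, -1.0]]
contact_force: [-0.4, 0.3, 7.1]
opening: 0.0207
```

```bash
python3 d.py .4224 .263 .041 5.3
```

```text
t 49.00 p [0.4228 0.2633 0.0422] th 5.05 open 0.0207 F [-0.4  0.3  7.1] M [0.03 0.16 0.01] j6 25.5 tilt 0.05
shift [-0.0005  0.0003  0.0012] turn -0.25 rows 1
```

Call:
{"fn": "carry_out", "kwargs": {"targets": [[[0, 0, 0], 0, 0.05], [[0, 0, 0], 0, 0.06], [[0, 0, -0.035], 0, 0.06], [[0, 0, -0.045], -8, 0.06], [[0, 0, -0.045], -16, 0.06]]}}

```text
clock: 49.5
eef_pos: [0.4235, 0.2637, 0.0608]
orientation: [[0.931, 0.364, 0.002], [0.364, -0.931, 0.001], [0.003, -0.0, -1.0]]
contact_force: [0.2, -0.2, -0.8]
opening: 0.0598
```

Call:
{"fn": "carry_out", "kwargs": {"targets": [[[0, 0, 0], -43, 0.06], [[0, 0, 0], -43, 0.06], [[0, 0, 0], -43, 0.06], [[0, 0, 0], -43, 0.06], [[0, 0, 0], -43, 0.06]]}}

```text
clock: 50.0
eef_pos: [0.4223, 0.263, 0.0591]
orientation: [[0.432, 0.902, -0.0], [0.902, -0.432, -0.0], [-0.0, -0.0, -1.0]]
contact_force: [-1.2, -0.2, -0.2]
opening: 0.0597
```

Call:
{"fn": "carry_out", "kwargs": {"targets": [[[0, 0, 0], -31.3, 0.06], [[0, 0, 0], -31.3, 0.06], [[0, 0, 0], -31.3, 0.06], [[0, 0, 0], -31.3, 0.06], [[0, 0, 0], -31.3, 0.06]]}}

```text
clock: 50.5
eef_pos: [0.4223, 0.263, 0.0591]
orientation: [[-0.093, 0.996, -0.0], [0.996, 0.093, -0.0], [-0.0, -0.0, -1.0]]
contact_force: [0.4, 0.8, -0.0]
opening: 0.0596
```

```bash
python3 d.py .4228 .2633 .041 95.3
```

```text
t 50.50 p [0.4223 0.263  0.0866] th 95.36 open 0.0596 F [ 0.4  0.8 -0. ] M [-0.03 -0.    0.02] j6 -64.8 tilt 0.03
shift [0.0003 0.0005 0.0456] turn 0.06 rows 1
```

Call:
{"fn": "carry_out", "kwargs": {"targets": [[[0, 0.0003, 0.025], 0, 0.06], [[0, 0.0003, 0.045], 0, 0.06], [[0, 0.0003, 0.045], 0, 0.06], [[0, 0.0003, 0.045], 0, 0.06], [[0, 0.0003, 0.045], 0, 0.06]]}}

```text
clock: 51.0
eef_pos: [0.4233, 0.2634, 0.015]
orientation: [[-0.092, 0.996, 0.001], [0.996, 0.092, 0.001], [0.0, 0.001, -1.0]]
contact_force: [-0.4, 0.3, 0.4]
opening: 0.0602
```

Call:
{"fn": "carry_out", "kwargs": {"targets": [[[0, 0, 0], 0, 0.06], [[0, 0, 0], 0, 0.06], [[0, 0, 0], 0, 0.06]]}}

```text
clock: 51.3
eef_pos: [0.4231, 0.2633, 0.0148]
orientation: [[-0.092, 0.996, 0.001], [0.996, 0.092, 0.0], [0.0, 0.001, -1.0]]
contact_force: [0.8, 0.2, -0.9]
opening: 0.06
```

```bash
python3 d.py .4228 .2633 .041 95.3
```

```text
t 51.30 p [0.4231 0.2633 0.0423] th 95.31 open 0.0600 F [ 0.8  0.2 -0.9] M [ 0.01 -0.04 -0.01] j6 -64.8 tilt 0.05
shift [ 0.     -0.0003  0.0013] turn 0.01 rows 1
```

Excellent centring. Close firmly.

Call:
{"fn": "carry_out", "kwargs": {"targets": [[[0, -0.0002, 0], 0, 0.04], [[0, -0.0002, 0], 0, 0.015], [[0, -0.0002, 0], 0, 0.015], [[0, -0.0002, 0], 0, 0.015], [[0, -0.0002, 0], 0, 0.015]], "force": 50}}

```text
clock: 51.8
eef_pos: [0.4227, 0.2632, 0.0144]
orientation: [[-0.093, 0.996, 0.0], [0.996, 0.093, 0.0], [0.0, 0.0, -1.0]]
contact_force: [-0.1, 0.1, 4.1]
opening: 0.0202
```

```bash
python3 d.py .4228 .2633 .041 95.3
```

```text
t 51.80 p [0.4227 0.2632 0.0419] th 95.32 open 0.0202 F [-0.1  0.1  4.1] M [0.05 0.13 0.03] j6 -64.8 tilt 0.02
shift [0.0001 0.0001 0.0009] turn 0.02 rows 1
```

Call:
{"fn": "carry_out", "kwargs": {"targets": [[[0, 0, -0.015], 0, 0.015], [[0, 0, -0.03], 0, 0.015], [[0, 0, -0.06], 0, 0.015], [[0, 0, -0.08], 0, 0.015], [[0, 0, -0.08], 0, 0.015]]}}

```text
clock: 52.3
eef_pos: [0.4242, 0.264, 0.0965]
orientation: [[-0.093, 0.996, 0.004], [0.996, 0.093, 0.002], [0.002, 0.004, -1.0]]
contact_force: [1.2, 0.5, -1.5]
opening: 0.0202
```

```bash
python3 d.py .4819 -.005 .12 95.3
python3 - <<'E'
from h import *
im,d=r.camera("side"); big(im,230,310,110,190,7,"pics/pin_s2.png")
E
```

```text
t 52.30 p [0.4242 0.264  0.124 ] th 95.32 open 0.0202 F [ 1.2  0.5 -1.5] M [-0.01 -0.03  0.02] j6 -64.8 tilt 0.27
shift [-0.2732  0.0325  0.004 ] turn 0.02 rows 6
```

View pics/pin_s2.png

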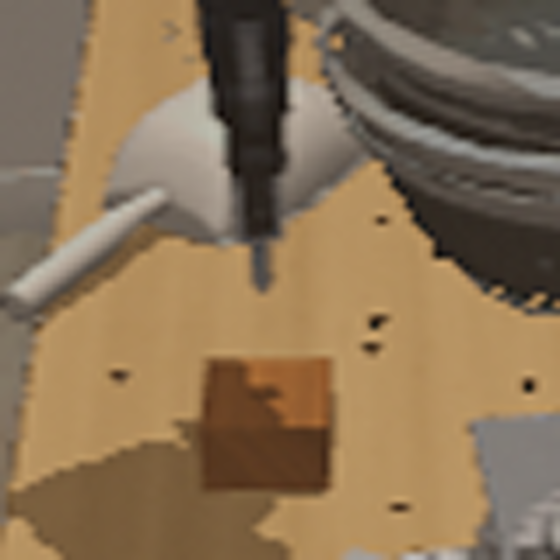

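Run:
```python
from h import *
for c in CI:
    im,d=r.camera(c); P,u,v=cloud(c,d)
    p=proj(c,[.482,-.005,.030]); a,b=np.round(p).astype(int); print(c,p)
    L=r.landmark_of(c,"bracket_hole"); print([(np.round(e["at"],2),round(e["p"],2), atz(c,e["at"],.03).round(4)) for e in L[:3]])
    im2=cv2.resize(im[b-25:b+25,a-25:a+25],None,fx=10,fy=10,interpolation=cv2.INTER_CUBIC)
    cv2.circle(im2,(int((p[0]-a+25.5)*10),int((p[1]-b+25.5)*10)),4,(0,0,255),1)
    cv2.imwrite(f"pics/br_{c}.png",im2)
```

```text
side [287.43399552 220.54471616]
[(array([287.6, 219.2]), 0.71, array([0.4826, 0.0006, 0.03  ]))]
top [305.44665762 228.82192196]
[(array([308.5, 199.8]), 0.68, array([ 0.5641, -0.0127,  0.03  ])), (array([308.1, 229. ]), 0.62, array([ 0.4815, -0.0124,  0.03  ]))]
```

View pics/br_top.png

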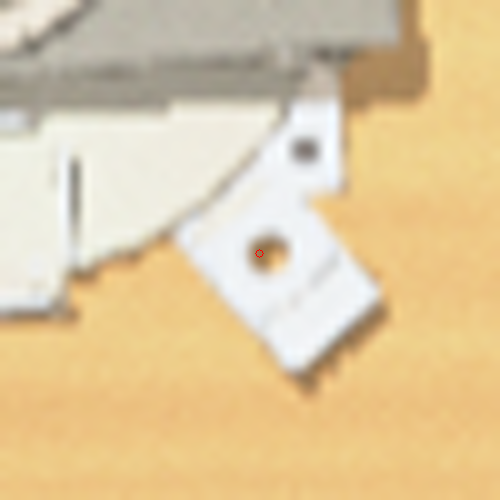

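View pics/br_side.png

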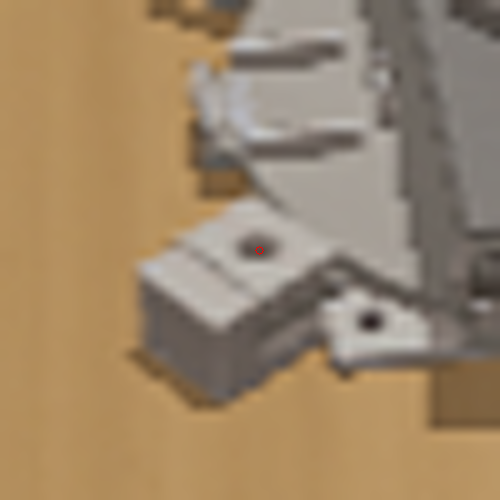

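```bash
python3 d.py .482 -.005 .12 95.3
```

```text
t 52.55 p [0.4218 0.2626 0.1206] th 95.32 open 0.0199 F [ 0.2  0.1 -0.7] M [-0.01 -0.    0.06] j6 -64.8 tilt 0.13
shift [-0.272   0.0351  0.0006] turn 0.02 rows 6
```

Call:
{"fn": "carry_out", "kwargs": {"targets": [[[-0.271, 0.035, 0], 0, 0.015], [[-0.271, 0.035, 0], 0, 0.015], [[-0.271, 0.035, 0], 0, 0.015], [[-0.271, 0.035, 0], 0, 0.015], [[-0.271, 0.035, 0], 0, 0.015]]}}

```text
clock: 53.05
eef_pos: [0.477, 0.0173, 0.0933]
orientation: [[-0.093, 0.996, -0.002], [0.996, 0.093, -0.0], [0.0, -0.002, -1.0]]
contact_force: [0.7, -0.2, -0.5]
opening: 0.0202
```

Call:
{"fn": "carry_out", "kwargs": {"targets": [[[-0.012, 0.001, 0.02], 0, 0.015], [[-0.012, 0.001, 0.035], 0, 0.015], [[-0.012, 0.001, 0.035], 0, 0.015], [[-0.012, 0.001, 0.035], 0, 0.015], [[-0.012, 0.001, 0.035], 0, 0.015]]}}

```text
clock: 53.55
eef_pos: [0.4798, 0.0078, 0.0595]
orientation: [[-0.094, 0.996, 0.0], [0.996, 0.094, 0.0], [-0.0, 0.0, -1.0]]
contact_force: [0.5, -0.3, -0.7]
opening: 0.0198
```

```bash
python3 d.py .482 -.005 .07 95.3
```

```text
t 53.55 p [0.4798 0.0078 0.087 ] th 95.37 open 0.0198 F [ 0.5 -0.3 -0.7] M [ 0.   -0.04  0.03] j6 -95.9 tilt 0.01
shift [-0.013  0.001  0.017] turn 0.07 rows 1
```

Call:
{"fn": "carry_out", "kwargs": {"targets": [[[-0.013, 0.001, 0], 0, 0.015], [[-0.013, 0.001, 0.017], 0, 0.015], [[-0.013, 0.001, 0.017], 0, 0.015], [[-0.013, 0.001, 0.017], 0, 0.015], [[-0.013, 0.001, 0.017], 0, 0.015]]}}

```text
clock: 54.05
eef_pos: [0.4822, -0.0056, 0.0429]
orientation: [[-0.093, 0.996, 0.001], [0.996, 0.093, -0.0], [-0.0, 0.001, -1.0]]
contact_force: [-0.1, 0.0, -0.3]
opening: 0.0202
```

Call:
{"fn": "carry_out", "kwargs": {"targets": [[[0, 0, 0], 0, 0.015], [[0, 0, 0], 0, 0.015], [[0, 0, 0], 0, 0.015]]}}

```text
clock: 54.35
eef_pos: [0.482, -0.0055, 0.0425]
orientation: [[-0.093, 0.996, 0.0], [0.996, 0.093, -0.0], [-0.0, 0.0, -1.0]]
contact_force: [0.0, -0.0, -0.1]
opening: 0.0203
```

```bash
python3 d.py .482 -.005 .066 95.3
python3 - <<'E'
from h import *
im,d=r.camera("side"); big(im,255,325,165,235,8,"pics/pin_s3.png")
E
```

```text
t 54.35 p [ 0.482  -0.0055  0.07  ] th 95.33 open 0.0203 F [ 0.  -0.  -0.1] M [-0.04  0.05  0.01] j6 -97.4 tilt 0.02
shift [0.0004 0.0001 0.004 ] turn 0.03 rows 1
```

View pics/pin_s3.png

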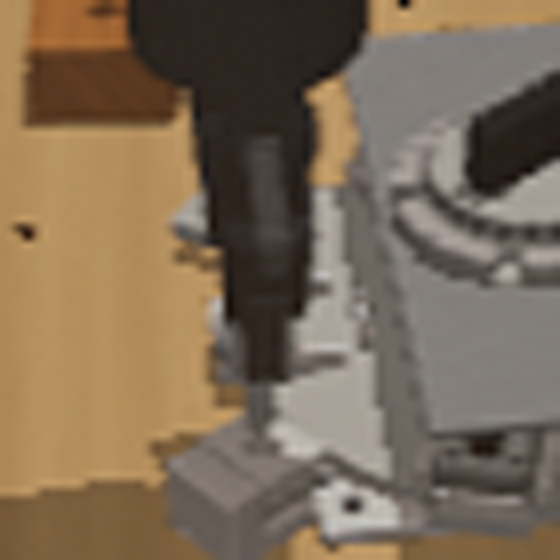

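Call:
{"fn": "carry_out", "kwargs": {"targets": [[[0.0004, 0, 0.004], 0, 0.015], [[0.0004, 0, 0.006], 0, 0.015], [[0.0004, 0, 0.008], 0, 0.015], [[0.0004, 0, 0.01], 0, 0.015], [[0.0004, 0, 0.01], 0, 0.015]]}}

```text
clock: 54.9
eef_pos: [0.4815, -0.0051, 0.0319]
orientation: [[-0.093, 0.996, -0.001], [0.996, 0.093, 0.0], [0.0, -0.001, -1.0]]
contact_force: [0.0, -0.4, -0.7]
opening: 0.0199
```

```bash
python3 d.py .482 -.005 .036 95.3
```

```text
t 54.90 p [ 0.4815 -0.0051  0.0594] th 95.32 open 0.0199 F [ 0.  -0.4 -0.7] M [ 0.04 -0.02 -0.03] j6 -97.3 tilt 0.04
shift [0.     0.0005 0.0234] turn 0.02 rows 1
```

Call:
{"fn": "carry_out", "kwargs": {"targets": [[[0, 0.0002, 0.003], 0, 0.015], [[0, 0.0002, 0.006], 0, 0.015], [[0, 0.0002, 0.009], 0, 0.015], [[0, 0.0002, 0.011], 0, 0.015], [[0, 0.0002, 0.011], 0, 0.015]]}}

```text
clock: 55.4
eef_pos: [0.4817, -0.0051, 0.0209]
orientation: [[-0.093, 0.996, -0.001], [0.996, 0.093, 0.0], [0.0, -0.001, -1.0]]
contact_force: [1.1, 0.4, -0.8]
opening: 0.0201
```

```bash
python3 d.py .482 -.005 .036 95.3
```

```text
t 55.40 p [ 0.4817 -0.0051  0.0484] th 95.32 open 0.0201 F [ 1.1  0.4 -0.8] M [ 0.02 -0.01 -0.02] j6 -97.3 tilt 0.03
shift [0.     0.0003 0.0124] turn 0.02 rows 1
```

Call:
{"fn": "carry_out", "kwargs": {"targets": [[[0, 0.0002, 0.003], 0, 0.015], [[0, 0.0002, 0.006], 0, 0.015], [[0, 0.0002, 0.009], 0, 0.015], [[0, 0.0002, 0.0115], 0, 0.015], [[0, 0.0002, 0.0115], 0, 0.015]]}}

```text
clock: 55.9
eef_pos: [0.4819, -0.005, 0.0094]
orientation: [[-0.093, 0.996, -0.001], [0.996, 0.093, 0.0], [0.0, -0.001, -1.0]]
contact_force: [0.0, -0.5, -0.6]
opening: 0.0205
```

```bash
python3 d.py .482 -.005 .036 95.3
```

```text
t 55.90 p [ 0.4819 -0.005   0.0369] th 95.32 open 0.0205 F [ 0.  -0.5 -0.6] M [-0.03  0.   -0.07] j6 -97.3 tilt 0.04
shift [0.     0.0001 0.0009] turn 0.02 rows 1
```

Call:
{"fn": "carry_out", "kwargs": {"targets": [[[0, 0, 0.001], 0, 0.015], [[0, 0, 0.002], 0, 0.015], [[0, 0, 0.002], 0, 0.015]]}}

```text
clock: 56.2
eef_pos: [0.4823, -0.005, 0.0085]
orientation: [[-0.093, 0.996, 0.0], [0.996, 0.093, -0.0], [-0.0, 0.0, -1.0]]
contact_force: [-3.4, 0.4, 9.8]
opening: 0.0201
```

```bash
python3 d.py .482 -.005 .036 95.3
```

```text
t 56.20 p [ 0.4823 -0.005   0.036 ] th 95.32 open 0.0201 F [-3.4  0.4  9.8] M [ 0.    0.47 -0.03] j6 -97.3 tilt 0.02
shift [ 0.0001 -0.0003 -0.    ] turn 0.02 rows 1
```

Contact exactly at the expected home height. Release, rise clear, and inspect everything.

Call:
{"fn": "carry_out", "kwargs": {"targets": [[[0, 0, -0.001], 0, 0.03], [[0, 0, -0.001], 0, 0.05], [[0, 0, -0.001], 0, 0.05], [[0, 0, -0.03], 0, 0.05], [[0, 0, -0.08], 0, 0.05]]}}

```text
clock: 56.7
eef_pos: [0.4796, -0.005, 0.086]
orientation: [[-0.093, 0.996, -0.007], [0.996, 0.093, 0.0], [0.001, -0.007, -1.0]]
contact_force: [0.8, 0.1, 0.7]
opening: 0.0502
```

Call:
{"fn": "carry_out", "kwargs": {"targets": [[[-0.15, -0.04, -0.08], 0, 0.05], [[-0.25, -0.06, -0.08], 0, 0.05], [[-0.25, -0.06, -0.08], 0, 0.05], [[-0.25, -0.06, -0.08], 0, 0.05], [[-0.25, -0.06, -0.08], 0, 0.05]]}}

```text
clock: 57.2
eef_pos: [0.4476, -0.242, 0.1632]
orientation: [[-0.093, 0.996, 0.0], [0.996, 0.093, -0.0], [-0.0, 0.0, -1.0]]
contact_force: [0.4, 0.2, 0.1]
opening: 0.0498
```

Call:
{"fn": "carry_out", "kwargs": {"targets": [[[-0.05, 0, 0], 0, 0.05], [[-0.05, 0, 0], 0, 0.05], [[-0.05, 0, 0], 0, 0.05]]}}

```text
clock: 57.5
eef_pos: [0.4524, -0.2909, 0.1622]
orientation: [[-0.09, 0.996, -0.0], [0.996, 0.09, 0.001], [0.001, -0.0, -1.0]]
contact_force: [0.7, 0.8, -0.8]
opening: 0.0498
```

Run:
```python
from h import *
for c in CI:
    im,d=r.camera(c); P,u,v=cloud(c,d)
    big(im,*( (210,340,140,250) if c=="top" else (250,380,150,245)),6,f"pics/fin_{c}.png"); cv2.imwrite(f"pics/fin_{c}_full.png",im)
    Q=P[(abs(P[:,0]-.482)<.018)&(abs(P[:,1]+.005)<.018)&(P[:,2]>.038)]; print(c,"pin head",len(Q),Q.mean(0).round(4),np.percentile(Q[:,2],[5,50,95]).round(4))
    q=P[(abs(P[:,0]-.5796)<.03)&(abs(P[:,1]-.0808)<.03)&(P[:,2]>.1)&(P[:,2]<.13)]; print("bar",np.percentile(q[:,2],[50,95]).round(4),cv2.minAreaRect(q[:,:2].astype(np.float32)*1000)) if len(q) else None
s=r.read_state(); print(s["clock"],s["eef_pos"])
```

```text
side pin head 71 [ 0.4829 -0.009   0.0517] [0.0407 0.054  0.0584]
bar [0.1105 0.114 ] ((579.4478149414062, 80.6534423828125), (56.55795669555664, 16.66455841064453), 40.695987701416016)
top pin head 50 [ 0.4799 -0.0075  0.0569] [0.054  0.0574 0.0594]
bar [0.1128 0.1157] ((577.4487915039062, 77.74197387695312), (54.664466857910156, 13.821449279785156), 41.30031967163086)
57.6 [ 0.45229819 -0.28901487  0.16196117]
```

View pics/fin_side.png

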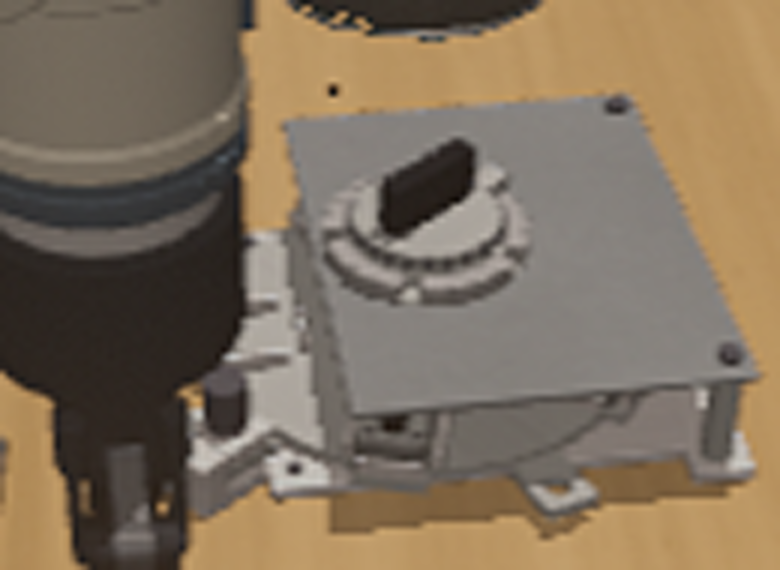

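View pics/fin_top.png

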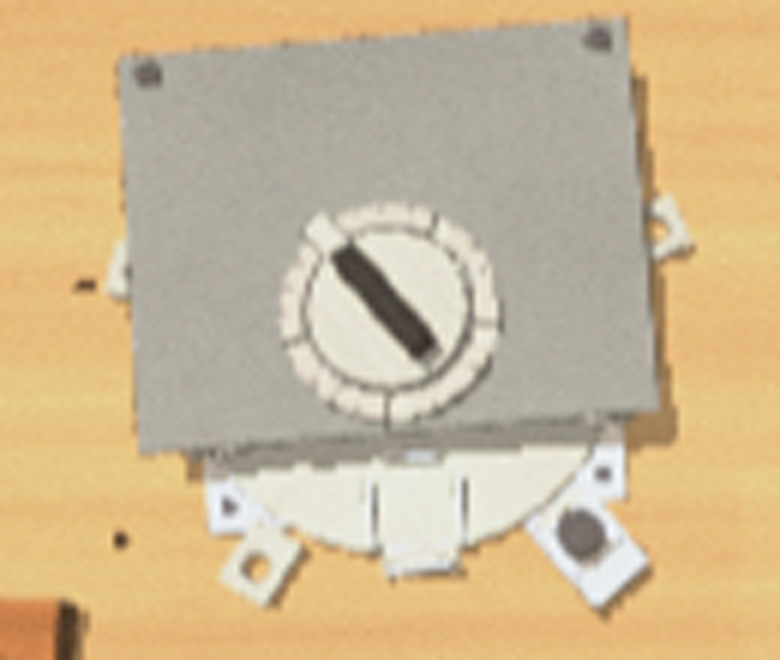

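View pics/fin_top_full.png

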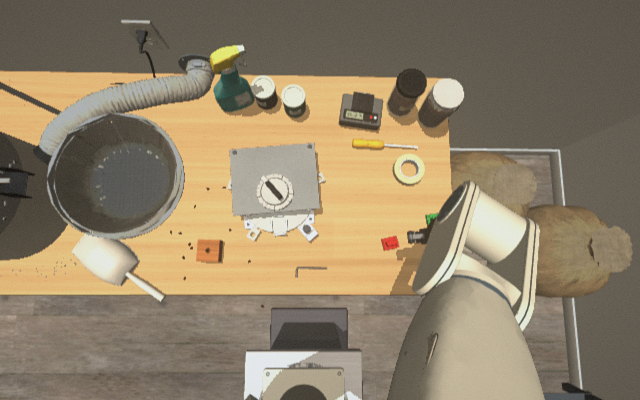

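View pics/fin_side_full.png

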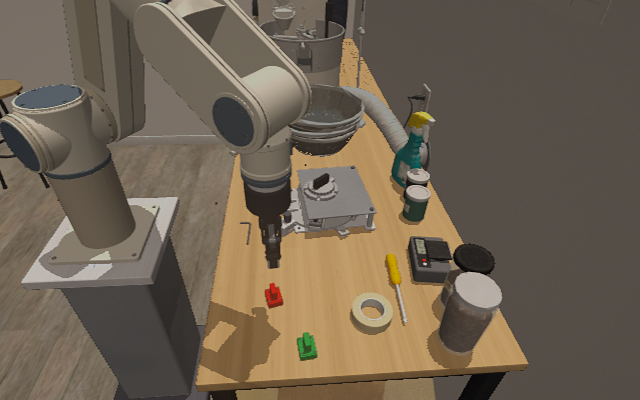

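```bash
python3 -c "
from plant import r
print(r.hand_in())"
```

```text
the job is handed in; nothing more can be done
None
```

The job is done and handed in at about 58 s. All three cells that were present are under the guard, and the locking pin is home in the fork bracket.

- **Loading:** each cell went flat into the open pocket. I then pulled the ring up about 13 mm, turned it 72° anticlockwise, and let it back down into its notch, three times in all.
- **Last checks:**
  - The bar top reads about 112 mm, so the ring is home.
  - The loading pocket is empty, and only the red and green look-alikes are left where the cells lay.
  - The pin met the bracket at the expected height with about 10 N, and its head top reads about 56–57 mm where 56 is home.
  - The screwdriver, hex key and look-alikes were not touched.
- **Disagreements:**
  - The real fingertips sit about 27.5 mm above the reported TCP. I found this by touching the bar, after an early grip attempt closed above it, and corrected for it from then on.
  - The top camera was about 2–3 mm off in y and 1.6 mm in x, which I also corrected.
  - At the end I could see only one cell under the guard directly. The other two were followed one index at a time.

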